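Space the dividers of the sample rack with the spacing block

TASK

The three white dividers of the sample rack stand too close to its blue end plate. Take the orange spacing block from its wooden stand by its handle and, starting at the blue end plate, step it along the row: press it down between the blue plate and the first divider, then between the first and second, then between the second and third, its straight face to the blue-plate side, so that each divider is moved by the block alone (no fingers) and all three gaps end as wide as the block, 36 mm. Then hang the block back upright in its stand and let go; press gently, do not bump the lamp bar over the rack, and leave the other things where they are.

Things in the scene. Friction and masses are not known exactly. Their poses are not given: they have to be found in the camera images.
- rack: Fixed divider rack; origin at the middle of its underside. Grey base 106 (x) x 250 (y) x 10 mm high; y runs along the row towards the blue plate (robot's left). Blue end plate at +y, a grey one at -y. Two steel guide rods along y at x = -42 and +42 mm, tops 24 mm high; between them each gap is open down to the base.
- ref_top (a point): Middle of the top edge of the inner face of the fixed blue end plate (100 mm along x, 12 mm thick, top 66 mm above the counter); rack x = 0, y = +105 mm. Axes are the rack's.
- div1_top (a point): Middle of the top edge of the first white divider (next to the blue plate): an upright plate 5 mm thick (y), 100 mm wide (x), top at 66 mm. It slides along rack y only (35 mm travel, about 1 N friction) and stays where left; it starts 10 to 17 mm too near the blue plate. The right gap (36 mm) puts it 38.5 mm from ref_top. Axes are the rack's.
- div2_top (a point): The same for the second divider; it too starts 10 to 17 mm nearer the blue plate than its right place, which is 41 mm (centre to centre) from the first divider once that is set.
- div3_top (a point): The same for the third divider; its right place is 41 mm from the second divider once that is set.
- lamp: Fixed aluminium lamp bar over the rack, 250 mm along rack y, from rack x = -32 to +3 mm, 222 to 246 mm above the counter, on two thin posts at the back of the end plates (rack x = +44, y = +-111 mm). Origin and axes are the rack's. A vertical gripper on a block in the rack would strike it; one leaning back towards the robot along the handle (32 degrees) clears it.
- gauge_grip (a point): Where to grip the loose spacing block: in its wooden handle, a bar 16 mm thick (y), 24 mm wide, 105 mm long, rising from the collar and leaning 32 degrees from vertical to the block's -x (to the robot). This point is 60 mm along it, at x = -36, z = +107 mm from gauge_tip in the block's axes. Block 0.15 to 0.27 kg.
- gauge_tip (a point): Foot of the orange block, middle of its plan (x 44, y 36 mm). Face at y = +18 mm straight; the other tapers from y = +8 at the foot to -18 mm at 39 mm height, so it pushes a divider aside as it goes down. Full 36 mm wide from 39 to 50 mm, where a collar 52 (x) x 60 (y) x 6 mm would rest on the plate tops (fully down: foot 50 mm below the tops). z up, y to the straight face.
- stand_top (a point): Fixed wooden stand, left or right of the rack: two walls 10 mm thick, 60 mm long (x), with a 44 mm wide slot (y) open at its ends between them. This point: middle of the slot at the height of the wall tops, 58 mm above the counter. The block hangs with its collar on the wall tops, axes as the stand's; gauge_tip is then 50 mm below this point.
- tray_green: Bystander, shallow cream tray of green beans, 108 x 153 x 28 mm; origin at the middle of its underside. Leave alone.
- disc_light: Bystander, light brown disc, 39 mm across, 10 mm high; origin at the middle of its underside. Leave alone.
- disc_dark: Bystander, dark brown disc, 39 mm across, 10 mm high; origin at the middle of its underside. Leave alone.
- brush: Bystander, flat dust brush, 202 x 38 x 17 mm; origin at the middle of its underside. Leave alone.
- bowl: Bystander, white bowl, 92 mm across, 62 mm high; origin at the middle of its underside. Leave alone.
- div1: Divider 1 itself (see div1_top); its origin is that same point.
- div2: Divider 2 itself (see div2_top); its origin is that same point.
- div3: Divider 3 itself (see div3_top); its origin is that same point.
- gauge: The spacing block itself; its origin is gauge_tip.
Mind the look-alikes: they are no part of the job. There is more than one size of the gauge; the job needs the larger.

How it is judged:
By the outcome, as a careful person would: the job done as asked, in the order asked, and still so for the second after the job is handed in, with the robot touching nothing.
It also fails if it takes over 67 s, if anything falls off the work surface, if the arm or the gripper's body presses on something with over 40 N, if the wrist force passes 120 N, or if a joint passes its speed limit or range.

ROBOT

A 6-joint arm with a two-finger parallel gripper is mounted at the origin on a cart in front of the work surface, level with it; the furniture and walls round the work are solid. World frame = base frame: x ahead of the robot, y to its left, z up, the work surface at z = 0. Lengths are in m, angles in rad, forces in N, time in s.
With the tool pointing down it reaches from about 0.35 to 0.975 m from the base axis. Payload 4.9 kg.
Tool frame: the origin (TCP) lies midway between the tips of the shut fingers; the grasp point (between the pads) lies behind it (manip.grasp_offset is the y of the grasp point in the tool frame, in m); y points along the fingers, z is the direction in which the jaws open and shut, and the axes are right-handed (so a half turn about y gives the same grasp; the last joint's range is limited). The gripper opens to 85 mm and grips with 20 to 120 N. Pads are 22 mm wide; open, the fingers measure 114 mm over their backs; the gripper's body (76 mm by 85 mm) begins 54 mm behind the grasp point. The pads swing forward as they close: fully open they stand 13 mm farther back than shut.
Start: joints at [1.048, 0.053, 1.613, -0, 1.476, -0.119], TCP at [0.246, 0.575, 0.231] pointing down, gripper open.
Joint ranges: [-3.01, 3.01], [-1.01, 2.22], [0.06, 2.58], [-1.02, 4.17], [0.09, 2.62], [-3.14, 3.14]. Speed limits (rad/s): [2.57, 2.57, 3.14, 3.14, 3.14, 3.14].

INTERFACE

Orientations are given as a unit quaternion [w, x, y, z].
In Python, from plant import manip gives the robot as it stands. The module is installed in compiled form; this text tells all that it offers.
- The arm moves only by the shell command python3 -m jog 'ROWS'. ROWS is a JSON object of lists of equal length, an entry for each row: "offset": the shift along the world's x, y, z in units of 50 mm (1.0 is 50 mm), a list of three; "angular": the turn, a rotation vector about the world's x, y, z in units of 6 degrees (1.0 is 6 degrees), a list of three; "jaw": the finger opening in mm, from 0 to 85.4. In form: {"offset": [[tx, ty, tz], ...], "angular": [[ax, ay, az], ...], "jaw": [jaw, ...]}. A call has 1 to 12 rows; each row shifts and turns the commanded pose from where the row before left it; what a row does not reach is not made up. A row lasts 1/10 s, in which the tool goes at most 50 mm and 8.59 degrees, less where a joint would pass 70% of its speed; a pose out of reach is approached as far as the arm can. A call is refused whole if a number of a shift passes 1 or a number of a turn 1, either way. A call with a gripper value outside its range is refused whole. The fingers move at their own pace and stop on an object; the grip force is fixed at half the most. Time passes only in rows, so rows that do not move let the fingers close. It gives the time, the measured TCP pose, the force and the opening at its end, in the units of the state.
- manip.state(): the state, without advancing time (a new reading comes with each control period).
- manip.grab_frame(name): name is "scene" or "top" or "wrist"; returns the picture (480x640x3 uint8, blue, green, red); there is no depth.
- manip.camera_model(name): a dict with "fx", "fy", "cx", "cy" (pixels), "rvec" (rotation vector, rad) and "tvec" (3), from world to camera coordinates, as OpenCV has them; the wrist camera has in their place "mount" (4x4, takes a point from camera to tool coordinates, whose origin is the TCP and whose axes are the tool frame's). Camera axes: x right, y down, z forward; pixel columns grow to the right and rows downward; lengths in m; the calibration is good to about 2 mm. A picture is of the moment at which its call begins: read the wrist's pose just before it. camera_model takes no time and is no camera call.
- manip.job_done(): hands the job in, once; it reports no verdict.
The state is a dict: "time": time; "joint_pos": joint angles; "joint_vel": joint speeds; "joint_efforts": joint torques, N m; "tool_pos": TCP position; "tool_rot": TCP orientation; "contact_force": force on the tool from outside, world axes, zero at the start; "ft_torque": the same for the moment, N m; "gripper_width": opening from 0.0 (shut) to 1.0 (fully open).
Only numpy, scipy, OpenCV 4.12 (cv2) and the standard library are available. Lean on these libraries where they do the work, as an engineer would, in place of code of your own. Each camera call takes 0.05 s, during which the arm holds its last target.

## Working session

There is one attempt and no reset: what is moved stays moved. The work goes in short steps, Python scripts to look and compute and a shell command to move; the robot and the scene stay as the last step left them, time stands still between calls to the robot, and variables do not carry over. Pictures are saved under pics/ and viewed, and the job is handed in when it is done.

```bash
mkdir -p pics; ls
python3 - <<'E'
from plant import manip
import cv2
s=manip.state();print(s)
print(manip.grasp_offset)
for n in("scene","top","wrist"):
    print(n,manip.camera_model(n))
    cv2.imwrite(f"pics/a_{n}.png",manip.grab_frame(n))
E
```

```text
pics
{'time': 0.0, 'joint_pos': array([ 1.04800173e+00,  5.33710813e-02,  1.61426012e+00,  9.87740191e-06,
        1.47599072e+00, -1.18989902e-01]), 'joint_vel': array([ 4.60051926e-05,  3.84641090e-04, -9.42229246e-05, -1.25752494e-04,
        1.80111282e-04, -4.70553270e-04]), 'joint_efforts': array([-2.20316535e-03, -3.93696213e+01, -3.70168412e+01, -3.82693006e-04,
        7.21089717e-03, -1.00877054e-05]), 'tool_pos': array([0.24526162, 0.57420817, 0.23007443]), 'tool_rot': array([-0.69206307,  0.69342254, -0.14202837,  0.14156919]), 'contact_force': array([-0.4274933 , -0.51869935, -0.58186088]), 'ft_torque': array([-0.05968845, -0.03540906,  0.00432126]), 'gripper_width': 0.9978478734111101}
-0.0187
scene {'fx': 460.7243969047697, 'fy': 460.7243969047697, 'cx': 321.8429798868238, 'cy': 238.6009762515492, 'rvec': array([ 2.00765648, -1.23297072,  0.57352711]), 'tvec': array([-0.20762775,  0.42391696,  0.86188136])}
top {'fx': 521.6903147496967, 'fy': 521.6903147496967, 'cx': 321.7770647953102, 'cy': 244.54700866340661, 'rvec': array([ 1.88630735, -2.01984404,  0.48293244]), 'tvec': array([0.06951169, 0.53886179, 1.08881741])}
wrist {'fx': 405.9571875564987, 'fy': 405.9571875564987, 'cx': 318.24962999331245, 'cy': 237.74833988566388, 'mount': array([[-2.90372053e-05,  9.57472529e-01,  2.88524444e-01,
        -7.32832137e-02],
       [-1.15598835e-04, -2.88524445e-01,  9.57472522e-01,
        -1.42985602e-01],
       [ 9.99999993e-01, -5.55076326e-06,  1.19060652e-04,
         9.82923207e-04],
       [ 0.00000000e+00,  0.00000000e+00,  0.00000000e+00,
         1.00000000e+00]])}
```

View pics/a_scene.png

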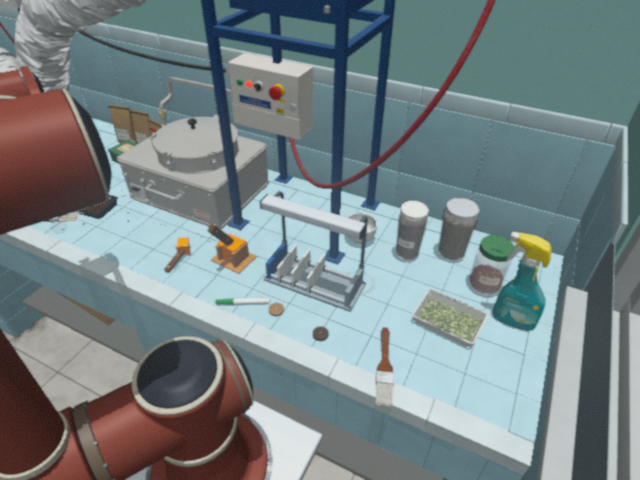

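View pics/a_top.png

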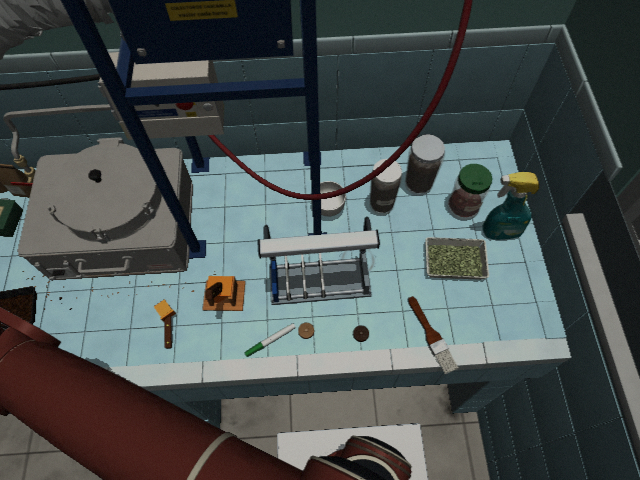

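View pics/a_wrist.png

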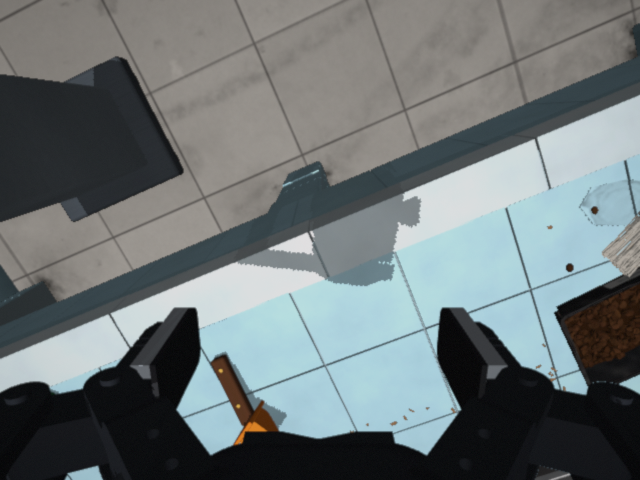

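The candidates are an orange block with a wooden handle in the stand (top 222,292; scene 233,250) and a smaller orange piece with a handle lying loose on the counter (top 166,318; scene 180,250). The one in the wooden stand fits the description. I'll confirm it in enlarged crops.

Run:
```python
import cv2,numpy as np
t=cv2.imread("pics/a_top.png");s=cv2.imread("pics/a_scene.png")
a=cv2.resize(t[220:360,140:390],None,fx=3.2,fy=3.2,interpolation=cv2.INTER_CUBIC)
b=cv2.resize(s[180:320,150:380],None,fx=3.4,fy=3.4,interpolation=cv2.INTER_CUBIC)
cv2.imwrite("pics/b_top.png",a);cv2.imwrite("pics/b_scene.png",b)
```

```text
(no output)
```

View pics/b_top.png

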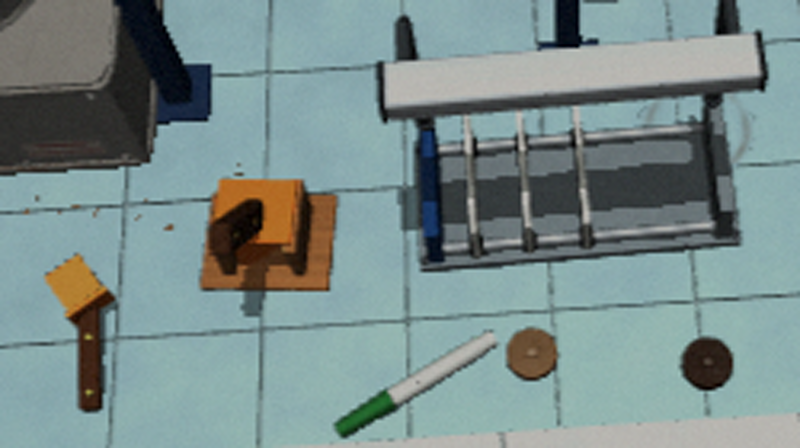

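View pics/b_scene.png

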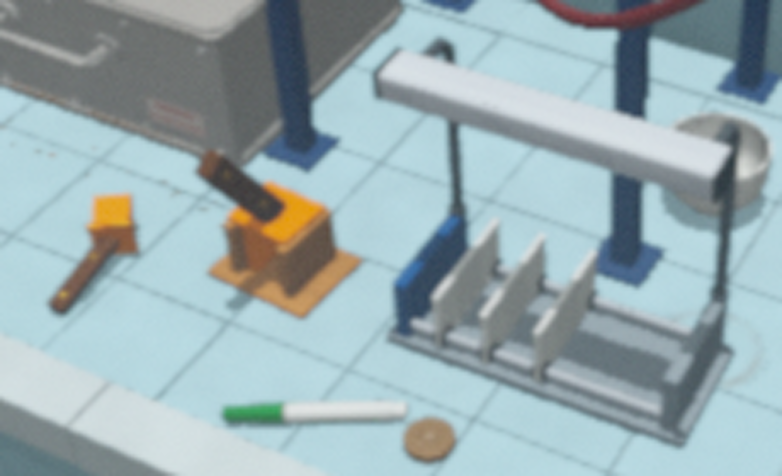

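The orange block in the wooden stand (top crop 255,215 → full 220,287) is the large gauge: it hangs by its collar with its handle leaning to the robot. The loose piece (top 166,318) is smaller and isn't in a stand. Next I'll get coarse positions.

```bash
cat > h.py <<'E'
import numpy as np,cv2
from scipy.spatial.transform import Rotation as R
from plant import manip
def qR(q): return R.from_quat([q[1],q[2],q[3],q[0]]).as_matrix()
def cam(name,pose=None):
    m=manip.camera_model(name)
    if 'mount' in m:
        p,q=pose; T=np.eye(4);T[:3,:3]=qR(q);T[:3,3]=p; T=T@m['mount']
        return m,T[:3,:3],T[:3,3]
    Rc=R.from_rotvec(m['rvec']).as_matrix()
    return m,Rc.T,-Rc.T@m['tvec']
def ray(uv,c):
    m,Rw,o=c
    d=Rw@np.array([(uv[0]-m['cx'])/m['fx'],(uv[1]-m['cy'])/m['fy'],1.])
    return o,d/np.linalg.norm(d)
def onz(uv,c,z):
    o,d=ray(uv,c); return o+d*(z-o[2])/d[2]
def proj(P,c):
    m,Rw,o=c; q=Rw.T@(np.asarray(P)-o); return np.array([m['fx']*q[0]/q[2]+m['cx'],m['fy']*q[1]/q[2]+m['cy']])
def tri(obs):
    A=np.zeros((3,3));b=np.zeros(3)
    for uv,c in obs:
        o,d=ray(uv,c);M=np.eye(3)-np.outer(d,d);A+=M;b+=M@o
    return np.linalg.solve(A,b)
E
python3 - <<'E'
from h import *
np.set_printoptions(precision=4,suppress=True)
c=cam("top");print("top cam",c[2]);s=cam("scene");print("scene",s[2])
f=lambda x,y:(140+x/3.2,220+y/3.2)
for n,p,z in [("collar bl",(218,180),.064),("collar br",(304,180),.064),("collar fr",(300,246),.064),("basefl",(201,290),.0),("basefr",(330,290),0),("basebr",(337,196),0),
 ("rackfl",(422,270),.01),("rackfr",(740,243),.01),("bluetop f",(433,258),.05),("d1f",(475,250),.04),("d2",(530,245),.04),("d3",(587,243),.04),("lamp fl",(384,120),.246),("lamp fr",(765,85),.246)]:
    print(n,onz(f(*p),c,z))
print(qR(manip.state()['tool_rot']))
E
```

```text
top cam [-0.0224  0.056   1.2154]
scene [-0.2437 -0.3452  0.8872]
collar bl [0.5115 0.3111 0.064 ]
collar br [0.5069 0.2461 0.064 ]
collar fr [0.4534 0.2484 0.064 ]
basefl [0.4487 0.3351 0.    ]
basefr [0.4417 0.2355 0.    ]
basebr [0.5205 0.2303 0.    ]
rackfl [0.4493 0.1633 0.01  ]
rackfr [ 0.4543 -0.0829  0.01  ]
bluetop f [0.4426 0.1513 0.05  ]
d1f [0.4508 0.1204 0.04  ]
d2 [0.452  0.0787 0.04  ]
d3 [0.4505 0.0357 0.04  ]
lamp fl [0.4622 0.1647 0.246 ]
lamp fr [ 0.4699 -0.084   0.246 ]
[[ 0.9196 -0.0008  0.3929]
 [-0.3929 -0.0014  0.9196]
 [-0.0002 -1.     -0.0016]]
```

```bash
python3 -m jog '{"offset":[[0.46,-0.785,0.175],[0.46,-0.785,0.175],[0.46,-0.785,0.175],[0.46,-0.785,0.175],[0.46,-0.785,0.175],[0.46,-0.785,0.175],[0.46,-0.785,0.175],[0.46,-0.785,0.175],[0,0,0],[0,0,0]],"angular":[[0,0,0.48],[0,0,0.48],[0,0,0.48],[0,0,0.48],[0,0,0.48],[0,0,0.48],[0,0,0.48],[0,0,0.48],[0,0,0],[0,0,0]],"jaw":[85,85,85,85,85,85,85,85,85,85]}'
python3 - <<'E'
from h import *
import pickle
s=manip.state();im=manip.grab_frame("wrist");cv2.imwrite("pics/w1.png",im)
pickle.dump((s['tool_pos'],s['tool_rot']),open("w1.pkl","wb"));print(s['tool_pos'],s['joint_pos']);print(qR(s['tool_rot']).round(3))
E
```

```text
time: 1.15
tool_pos: [0.4299, 0.26, 0.3012]
tool_rot: [0.707, -0.707, 0.002, -0.002]
contact_force: [0.1, 0.9, 0.2]
gripper_width: 0.996
[0.42990649 0.26001369 0.30121947] [ 3.95476154e-01 -2.77387549e-01  1.80190323e+00  4.42767125e-04
  1.61712808e+00 -1.17083042e+00]
[[ 1.    -0.     0.004]
 [-0.004  0.     1.   ]
 [-0.    -1.     0.   ]]
```

View pics/w1.png

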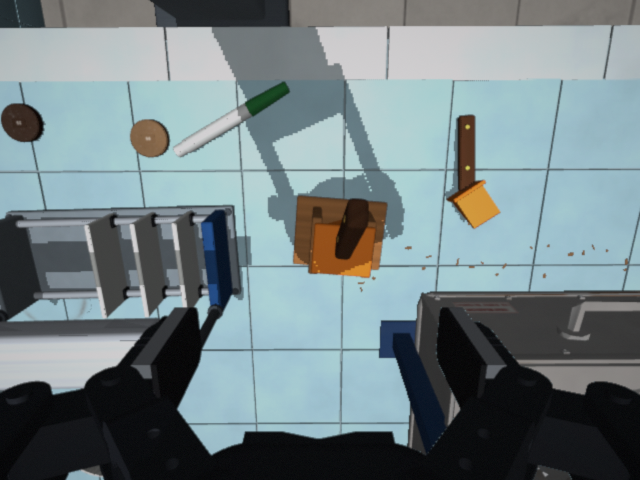

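The wrist view shows the stand with the block at (340,240), the rack with its dividers at (105,150,190; 260), the blue plate at (215,260) and the loose small gauge at (475,190). I'll enlarge the stand and the rack.

Run:
```python
import cv2
t=cv2.imread("pics/w1.png")
cv2.imwrite("pics/w1s.png",cv2.resize(t[185:290,285:395],None,fx=5.5,fy=5.5,interpolation=cv2.INTER_CUBIC))
cv2.imwrite("pics/w1r.png",cv2.resize(t[195:325,75:255],None,fx=4.4,fy=4.4,interpolation=cv2.INTER_CUBIC))
```

```text
(no output)
```

View pics/w1s.png

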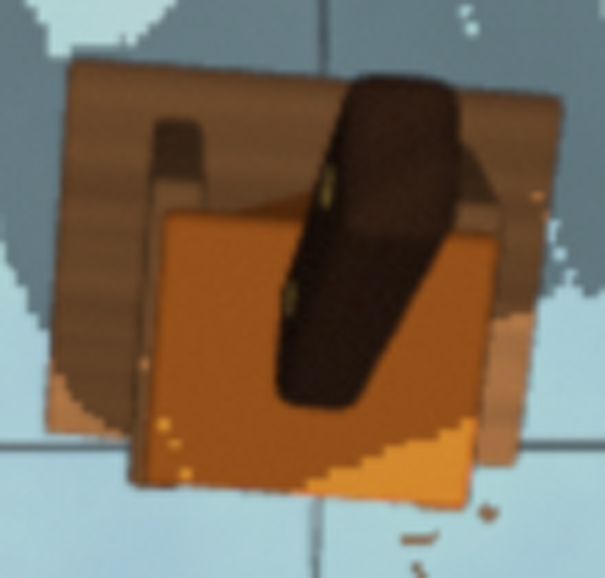

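View pics/w1r.png

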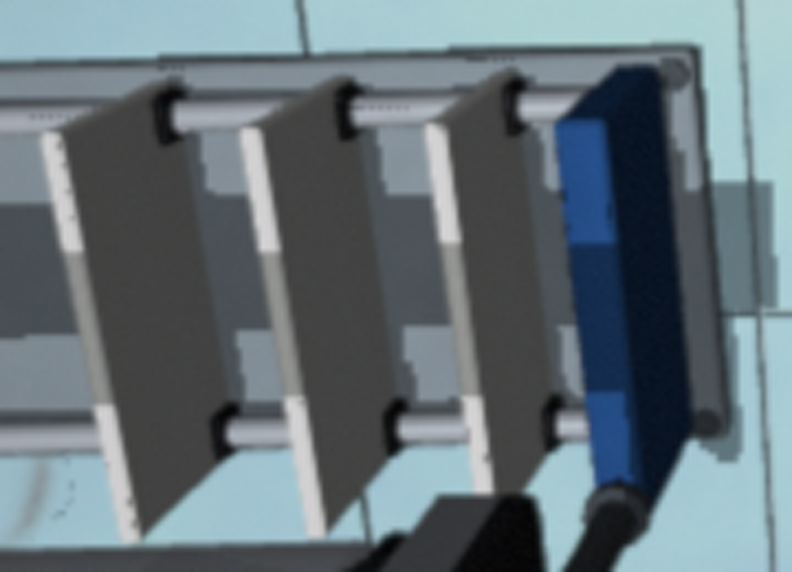

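Run:
```python
from h import *
import pickle
np.set_printoptions(precision=4,suppress=True)
c=cam("wrist",pickle.load(open("w1.pkl","rb")));print(c[2])
S=lambda x,y:(285+x/5.5,185+y/5.5);Rk=lambda x,y:(75+x/4.4,195+y/4.4)
for n,p in [("TL",(165,212)),("TR",(497,237)),("BR",(466,507)),("BL",(143,487))]: print("collar",n,onz(S(*p),c,.064))
for n,p in [("TL",(72,62)),("TR",(562,97)),("BR",(516,465)),("BL",(46,430))]: print("base",n,onz(S(*p),c,.006))
def line(n,a,b,z):
    A,B=onz(Rk(*a),c,z),onz(Rk(*b),c,z);d=B-A;print(n,A,B,"len",np.linalg.norm(d),"yaw",np.degrees(np.arctan2(-d[0],d[1])+np.pi/2) if 0 else np.degrees(np.arctan2(d[1],d[0])))
line("blue in",(555,122),(598,487),.066)
line("blue out",(608,120),(640,487),.066)
line("d1 L",(426,125),(472,490),.066);line("d1 R",(446,125),(494,490),.066)
line("d2 L",(241,128),(308,537),.066);line("d2 R",(261,128),(327,537),.066)
line("d3 L",(42,135),(125,540),.066);line("d3 R",(62,130),(143,540),.066)
line("base R",(697,47),(729,432),.01); line("base front",(0,62),(697,47),.01)
```

```text
[0.357  0.2612 0.4442]
collar TL [0.4572 0.2577 0.064 ]
collar TR [0.462  0.3163 0.064 ]
collar BR [0.5133 0.3125 0.064 ]
collar BL [0.5091 0.2533 0.064 ]
base TL [0.4415 0.2389 0.006 ]
base TR [0.449  0.3366 0.006 ]
base BR [0.5276 0.3305 0.006 ]
base BL [0.5194 0.232  0.006 ]
blue in [0.4553 0.1482 0.066 ] [0.5431 0.1505 0.066 ] len 0.08782262890538178 yaw 1.5144538967397128
blue out [0.4549 0.1598 0.066 ] [0.5432 0.1603 0.066 ] len 0.08823718623192167 yaw 0.30858588290465516
d1 L [0.4559 0.1199 0.066 ] [0.5437 0.1211 0.066 ] len 0.08788338955977922 yaw 0.7743537978443107
d1 R [0.4559 0.1242 0.066 ] [0.5438 0.1262 0.066 ] len 0.08790048478867664 yaw 1.2628389938565794
d2 L [0.4564 0.0793 0.066 ] [0.5557 0.0813 0.066 ] len 0.09936698222281629 yaw 1.1537027958976551
d2 R [0.4564 0.0837 0.066 ] [0.5557 0.0858 0.066 ] len 0.0993695092323761 yaw 1.2031417632877466
d3 L [0.4577 0.0355 0.066 ] [0.5563 0.0382 0.066 ] len 0.09858036713901569 yaw 1.578540933940794
d3 R [0.4566 0.0401 0.066 ] [0.5563 0.0424 0.066 ] len 0.09970320757710777 yaw 1.3645288685437431
base R [0.4508 0.1683 0.01  ] [0.5548 0.1701 0.01  ] len 0.10399801984050037 yaw 0.9613963626773537
base front [ 0.4538 -0.0052  0.01  ] [0.4508 0.1683 0.01  ] len 0.17349388425639567 yaw 90.99770631683725
```

```bash
python3 -m jog '{"offset":[[-0.15,0.08,0],[-0.15,0.08,-0.2],[-0.15,0.08,-0.3],[-0.15,0.08,-0.38],[0,0.08,-0.4],[0,0.08,-0.4],[0,0.08,-0.4],[0,0.08,-0.36],[0,0,0],[0,0,0],[0,0,0]],"angular":[[0,-0.79,0],[0,-0.79,0],[0,-0.79,0],[0,-0.79,0],[0,-0.79,0],[0,-0.79,0],[0,-0.79,0],[0,-0.8,0],[0,0,-0.73],[0,0,0],[0,0,0]],"jaw":[85,85,85,85,85,85,85,85,85,85,85]}'
python3 - <<'E'
from h import *
import pickle
np.set_printoptions(precision=4,suppress=True)
s=manip.state();im=manip.grab_frame("wrist");cv2.imwrite("pics/w2.png",im)
P=(s['tool_pos'],s['tool_rot']);pickle.dump(P,open("w2.pkl","wb"));print(s['tool_pos'],s['joint_pos'],s['time']);print(qR(s['tool_rot']).round(3))
c=cam("wrist",P);c1=cam("wrist",pickle.load(open("w1.pkl","rb")))
ya=np.radians(-4.6);X=np.array([np.cos(ya),np.sin(ya),0]);Z=np.array([0,0,1]);tip=np.array([.4854,.2850,.008])
for al in (0,60,105):
    p=tip+X*(-.0042-al*.001*.53)+Z*(.0561+al*.001*.848);print(al,p,proj(p,c),proj(p,c1))
E
```

```text
time: 2.3
tool_pos: [0.3991, 0.2941, 0.1797]
tool_rot: [-0.66, 0.676, 0.205, 0.255]
contact_force: [-0.1, 0.5, 0.7]
gripper_width: 0.993
[0.3991 0.2941 0.1797] [ 0.7365 -0.503   2.2679 -0.5719  0.9655 -0.5272] 2.3
[[ 0.786  0.614  0.074]
 [-0.059 -0.044  0.997]
 [ 0.615 -0.788  0.001]]
0 [0.4812 0.2853 0.0641] [313.0475 212.4495] [343.2085 247.1139]
60 [0.4495 0.2879 0.115 ] [312.3009 246.361 ] [350.3242 230.0494]
105 [0.4257 0.2898 0.1531] [311.4627 284.432 ] [357.4733 212.9046]
```

View pics/w2.png

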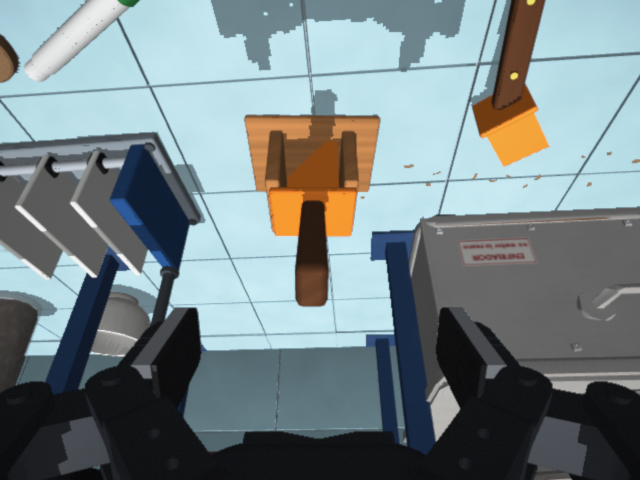

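```bash
python3 -m jog '{"offset":[[0.206,-0.024,-0.265],[0.206,-0.024,-0.265],[0.206,-0.024,-0.265],[0.206,-0.024,-0.265],[0.206,-0.024,-0.265],[0.206,-0.024,-0.265],[0,0,0],[0,0,0]],"angular":[[0,0,0],[0,0,0],[0,0,0],[0,0,0],[0,0,0],[0,0,0],[0,0,0],[0,0,0]],"jaw":[85,85,85,85,85,85,60,40]}'; python3 -m jog '{"offset":[[0,0,0],[0,0,0],[0,0,0],[0,0,0],[0,0,0],[0,0,0]],"angular":[[0,0,0],[0,0,0],[0,0,0],[0,0,0],[0,0,0],[0,0,0]],"jaw":[25,5,0,0,0,0]}';python3 - <<'E'
from h import *
im=manip.grab_frame("wrist");cv2.imwrite("pics/w3.png",im)
E
```

```text
time: 3.15
tool_pos: [0.4619, 0.2856, 0.1007]
tool_rot: [-0.66, 0.677, 0.204, 0.256]
contact_force: [0.2, -0.1, -1.2]
gripper_width: 0.684
time: 3.75
tool_pos: [0.4616, 0.2859, 0.1009]
tool_rot: [-0.66, 0.676, 0.204, 0.256]
contact_force: [-5.1, -1.0, 6.4]
gripper_width: 0.175
```

View pics/w3.png

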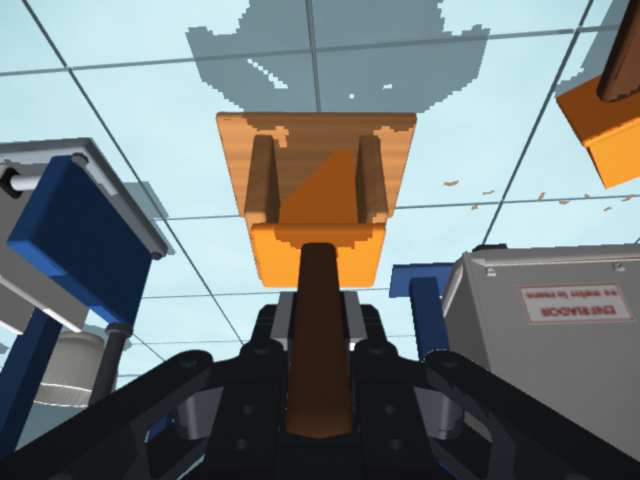

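```bash
python3 -m jog '{"offset":[[0,0,0.1],[0,0,0.2],[0,0,0.3],[0,0,0.3],[0,0,0.3],[0,0,0.3],[0,0,0],[0,0,0]],"angular":[[0,0,0],[0,0,0],[0,0,0],[0,0,0],[0,0,0],[0,0,0],[0,0,0],[0,0,0]],"jaw":[0,0,0,0,0,0,0,0]}';python3 - <<'E'
from h import *
import pickle
s=manip.state();pickle.dump((s['tool_pos'],s['tool_rot']),open("w4.pkl","wb"));print(s['tool_pos'],s['contact_force'],s['ft_torque'],s['joint_pos'])
im=manip.grab_frame("wrist");cv2.imwrite("pics/w4.png",im)
cv2.imwrite("pics/w4c.png",cv2.resize(im[60:320,200:460],None,fx=2.3,fy=2.3,interpolation=cv2.INTER_CUBIC))
E
```

```text
time: 4.6
tool_pos: [0.4615, 0.2856, 0.1755]
tool_rot: [-0.66, 0.676, 0.204, 0.256]
contact_force: [-0.7, 0.0, -1.4]
gripper_width: 0.181
[0.46149383 0.28563344 0.17550361] [-0.66970247  0.04354674 -1.3771141 ] [ 0.07565406  0.51747155 -0.04580335] [ 0.62109738 -0.385677    2.19550489 -0.54388463  0.86916102 -0.61287217]
```

View pics/w4c.png

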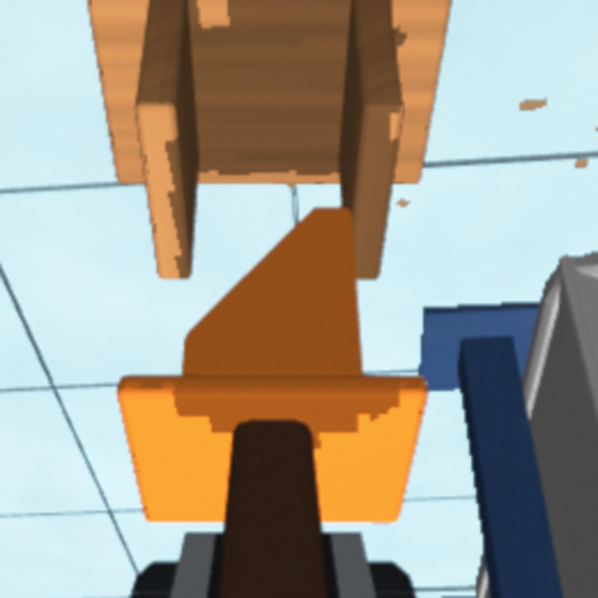

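Run:
```python
from h import *
import pickle
np.set_printoptions(precision=4,suppress=True)
P=pickle.load(open("w4.pkl","rb"));c=cam("wrist",P);Rt=qR(P[1])
yt=np.arctan2(-Rt[0,2],Rt[1,2]);print("tool yaw",np.degrees(yt),"lean",np.degrees(np.arcsin(Rt[2,0])), "roll",Rt[2,2])
f=lambda x,y:np.array((200+x/2.3,60+y/2.3))
def tipw(off,ya):
    return P[0]+np.array([[np.cos(ya),-np.sin(ya),0],[np.sin(ya),np.cos(ya),0],[0,0,1]])@off
pts={(-22,18,0):(350,208),(-22,8,0):(315,208),(-22,-18,39):(187,340),(-26,30,56):(427,380),(-26,-30,56):(119,380),(26,-30,56):(147,521),(26,30,56):(401,521)}
from scipy.optimize import least_squares
def B(v,k): 
    M=R.from_euler('ZYX',[v[3],v[4],v[5]]).as_matrix();return P[0]+M@(np.array(v[:3])+np.array(k)*1e-3)
fun=lambda v:np.concatenate([proj(B(v,k),c)-f(*p) for k,p in pts.items()])
v0=[.0238,.0008,-.093,yt,0,0];print(fun(v0).reshape(-1,2))
r=least_squares(fun,v0);print(r.x[:3],np.degrees(r.x[3:]),fun(r.x).reshape(-1,2))
# stand wall tops z=.058 near ends
for n,p in [("Lw L",(157,278)),("Lw R",(189,278)),("Rw L",(356,278)),("Rw R",(378,278)),("Lw Lnear",(137,103)),("Lw Rnear",(182,103)),("Rw Rnear",(402,105)),("Rw Lnear",(353,107))]: print(n,onz(f(*p),c,.058))
```

```text
tool yaw -4.467932626385032 lean 38.01789009063021 roll 0.0018437678881285668
[[-0.0914 -1.2548]
 [-3.958  -1.2314]
 [-1.9065 -1.0094]
 [ 0.9472  5.7066]
 [-2.6469  5.9052]
 [-1.4433  1.3129]
 [-0.9716  1.1362]]
[ 0.0241  0.0005 -0.0973] [-3.7331 -2.7268  0.733 ] [[ 0.9532  0.4384]
 [-2.3993  0.4841]
 [ 0.2628 -3.5144]
 [ 0.1035  1.1249]
 [-0.1913  1.0248]
 [ 1.1193  0.032 ]
 [ 0.1593  0.3952]]
Lw L [0.5107 0.2499 0.058 ]
Lw R [0.5114 0.259  0.058 ]
Rw L [0.5152 0.3067 0.058 ]
Rw R [0.5157 0.313  0.058 ]
Lw Lnear [0.4515 0.2558 0.058 ]
Lw Rnear [0.4524 0.2663 0.058 ]
Rw Rnear [0.457  0.3178 0.058 ]
Rw Lnear [0.4567 0.3063 0.058 ]
```

```bash
python3 -m jog '{"offset":[[0.028,-0.4,0],[0.028,-0.4,0],[0.028,-0.4,0],[0.028,-0.4,0],[0.028,-0.4,0],[0.028,-0.4,0],[0.028,-0.4,0],[0.028,-0.38,0],[0,0,0],[0,0,0],[0,0,0]],"angular":[[0,0,0.93],[0,0,0],[0,0,0],[0,0,0],[0,0,0],[0,0,0],[0,0,0],[0,0,0],[0,0,0],[0,0,0],[0,0,0]],"jaw":[0,0,0,0,0,0,0,0,0,0,0]}';python3 - <<'E'
from h import *
import pickle
s=manip.state();pickle.dump((s['tool_pos'],s['tool_rot']),open("w5.pkl","wb"));print(s['tool_pos'],s['contact_force'],s['ft_torque'],s['joint_pos'])
im=manip.grab_frame("wrist");cv2.imwrite("pics/w5.png",im)
t=manip.grab_frame("scene");cv2.imwrite("pics/s5.png",cv2.resize(t[180:320,200:400],None,fx=4,fy=4,interpolation=cv2.INTER_CUBIC))
Rt=qR(s['tool_rot']);print(np.degrees(np.arctan2(-Rt[0,2],Rt[1,2])))
E
```

```text
time: 5.75
tool_pos: [0.4722, 0.127, 0.1741]
tool_rot: [0.671, -0.666, -0.236, -0.223]
contact_force: [0.5, -0.2, -1.7]
gripper_width: 0.177
[0.47221066 0.12702465 0.17405636] [ 0.49125065 -0.15644531 -1.70217684] [-0.02447746  0.48932267 -0.01301542] [ 0.15897179 -0.71077169  2.39909554 -0.1176483   0.79979065 -1.37832244]
1.1612218647197885
```

View pics/w5.png

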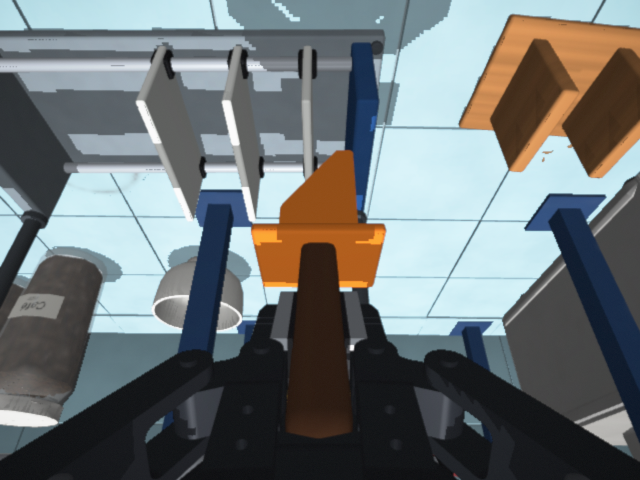

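View pics/s5.png

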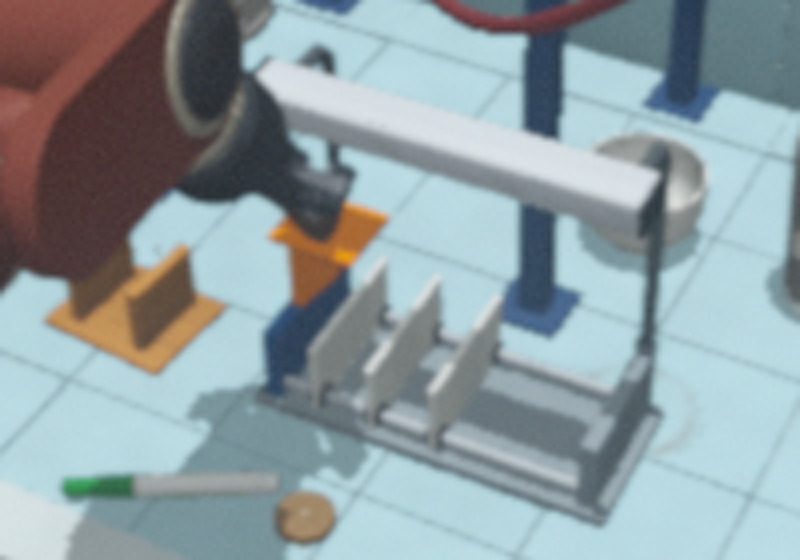

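Run:
```python
import cv2
t=cv2.imread("pics/w5.png")
cv2.imwrite("pics/w5c.png",cv2.resize(t[30:240,230:400],None,fx=2.85,fy=2.85,interpolation=cv2.INTER_CUBIC))
cv2.imwrite("pics/w5d.png",cv2.resize(t[30:170,280:390],None,fx=4.2,fy=4.2,interpolation=cv2.INTER_CUBIC))
```

```text
(no output)
```

View pics/w5d.png

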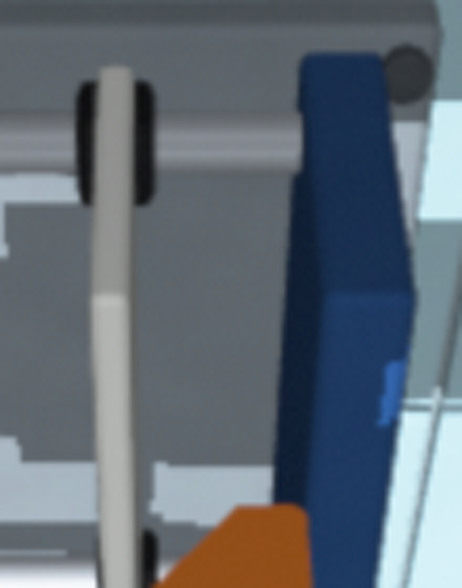

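Run:
```python
from h import *
import pickle
np.set_printoptions(precision=4,suppress=True)
P=pickle.load(open("w5.pkl","rb"));c=cam("wrist",P)
f=lambda x,y:np.array((280+x/4.2,30+y/4.2))
for n,p in [("blue in",(325,295)),("blue out",(413,293)),("d1L",(92,297)),("d1R",(130,297))]: print(n,onz(f(*p),c,.066))
print("blue in far (~)",onz(f(310,505),c,.066))
print("foot corner at z .081", onz(f(305,508),c,.081),"foot left",onz(f(237,508),c,.081))
# expected
ya=np.radians(1.15);M=np.array([[np.cos(ya),-np.sin(ya),0],[np.sin(ya),np.cos(ya),0],[0,0,1]])
print("exp",P[0]+M@(np.array([.0238,.0006,-.093])+np.array([-.022,.018,0])))
```

```text
blue in [0.4544 0.1475 0.066 ]
blue out [0.4539 0.158  0.066 ]
d1L [0.4552 0.1193 0.066 ]
d1R [0.4551 0.1239 0.066 ]
blue in far (~) [0.488  0.1487 0.066 ]
foot corner at z .081 [0.4748 0.1461 0.081 ] foot left [0.475  0.1376 0.081 ]
exp [0.4736 0.1457 0.0811]
```

```bash
python3 -m jog '{"offset":[[0,-0.06,0],[0,0,-0.15],[0,0,-0.2],[0,0,-0.15],[0,0,0],[0,0,0]],"angular":[[0,0,0],[0,0,0],[0,0,0],[0,0,0],[0,0,0],[0,0,0]],"jaw":[0,0,0,0,0,0]}';python3 -m jog '{"offset":[[0,0.02,0],[0,0.02,0],[0,0.02,0],[0,0,0]],"angular":[[0,0,0],[0,0,0],[0,0,0],[0,0,0]],"jaw":[0,0,0,0]}'
```

```text
time: 6.45
tool_pos: [0.4723, 0.1235, 0.149]
tool_rot: [0.671, -0.666, -0.236, -0.223]
contact_force: [0.1, -0.2, -1.2]
gripper_width: 0.181
time: 6.85
tool_pos: [0.4727, 0.1267, 0.1501]
tool_rot: [0.671, -0.666, -0.237, -0.224]
contact_force: [-0.1, -0.3, -1.4]
gripper_width: 0.181
```

```bash
python3 -m jog '{"offset":[[0,0.01,0],[0,0.01,0],[0,0,0]],"angular":[[0,0,0],[0,0,0],[0,0,0]],"jaw":[0,0,0]}';python3 -m jog '{"offset":[[0,0.01,0],[0,0.01,0],[0,0,0]],"angular":[[0,0,0],[0,0,0],[0,0,0]],"jaw":[0,0,0]}'
```

```text
time: 7.15
tool_pos: [0.4726, 0.1276, 0.1498]
tool_rot: [0.671, -0.666, -0.237, -0.224]
contact_force: [-0.0, 0.1, -1.8]
gripper_width: 0.181
time: 7.45
tool_pos: [0.4726, 0.1285, 0.1498]
tool_rot: [0.671, -0.666, -0.237, -0.224]
contact_force: [-0.5, -0.6, -1.1]
gripper_width: 0.18
```

Run:
```python
from h import *
s=manip.state();print(s['tool_pos'],s['contact_force'],s['ft_torque'])
im=manip.grab_frame("wrist");cv2.imwrite("pics/w6.png",im)
cv2.imwrite("pics/w6c.png",cv2.resize(im[30:240,230:400],None,fx=2.85,fy=2.85,interpolation=cv2.INTER_CUBIC))
s=manip.state();print(s['tool_pos'],s['contact_force'],s['ft_torque'])
```

```text
[0.47257995 0.12847562 0.14983336] [-0.45534013 -0.60844236 -1.14223891] [-0.12366124  0.43176643 -0.07911962]
[0.47256605 0.12848963 0.14979133] [-0.04360065 -0.57134117 -1.99245916] [-0.06329437  0.49310146 -0.05762909]
```

View pics/w6c.png

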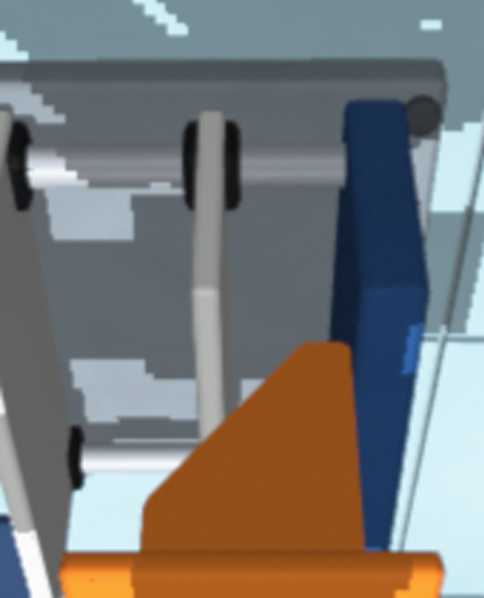

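```bash
python3 -m jog '{"offset":[[0,0.01,0],[0,0,0]],"angular":[[0,0,0],[0,0,0]],"jaw":[0,0]}';python3 -m jog '{"offset":[[0,0.01,0],[0,0,0]],"angular":[[0,0,0],[0,0,0]],"jaw":[0,0]}';python3 -m jog '{"offset":[[0,0.01,0],[0,0,0]],"angular":[[0,0,0],[0,0,0]],"jaw":[0,0]}'
```

```text
time: 7.7
tool_pos: [0.4726, 0.1287, 0.1498]
tool_rot: [0.671, -0.666, -0.237, -0.223]
contact_force: [-0.6, -2.0, -1.4]
gripper_width: 0.179
time: 7.9
tool_pos: [0.4726, 0.129, 0.1499]
tool_rot: [0.671, -0.667, -0.237, -0.223]
contact_force: [-0.6, -5.0, 0.2]
gripper_width: 0.18
time: 8.1
tool_pos: [0.4727, 0.1292, 0.1499]
tool_rot: [0.67, -0.667, -0.237, -0.223]
contact_force: [-1.2, -7.0, 0.4]
gripper_width: 0.182
```

```bash
python3 -m jog '{"offset":[[0,-0.01,-0.06],[0,0,-0.06],[0,0,-0.08],[0,0,-0.08],[0,0,-0.08],[0,0,0]],"angular":[[0,0,0],[0,0,0],[0,0,0],[0,0,0],[0,0,0],[0,0,0]],"jaw":[0,0,0,0,0,0]}';python3 -m jog '{"offset":[[0,0,-0.08],[0,0,-0.08],[0,0,-0.08],[0,0,-0.08],[0,0,0]],"angular":[[0,0,0],[0,0,0],[0,0,0],[0,0,0],[0,0,0]],"jaw":[0,0,0,0,0]}'
```

```text
time: 8.7
tool_pos: [0.4746, 0.129, 0.1346]
tool_rot: [0.67, -0.666, -0.239, -0.225]
contact_force: [3.4, -7.3, 1.5]
gripper_width: 0.176
time: 9.2
tool_pos: [0.4755, 0.129, 0.1197]
tool_rot: [0.67, -0.666, -0.24, -0.226]
contact_force: [4.8, -8.0, 1.9]
gripper_width: 0.178
```

Run:
```python
from h import *
s=manip.state();print(s['tool_pos'],s['contact_force'],s['ft_torque'],s['joint_pos'])
im=manip.grab_frame("wrist");cv2.imwrite("pics/w7.png",im)
t=manip.grab_frame("scene");cv2.imwrite("pics/s7.png",cv2.resize(t[180:320,200:400],None,fx=4,fy=4,interpolation=cv2.INTER_CUBIC))
s=manip.state();Rt=qR(s['tool_rot']);print(s['time'],np.degrees(np.arctan2(-Rt[0,2],Rt[1,2])),np.degrees(np.arcsin(Rt[2,0])),Rt[2,2])
```

```text
[0.47546135 0.12899591 0.1196572 ] [ 4.75069163 -8.02818476  1.93483424] [-1.4834238  -0.89857198 -0.92186084] [ 0.16583258 -0.62014104  2.44609827 -0.15013976  0.65478824 -1.33735439]
9.3 1.1395357683593574 38.478395329093175 -0.0007280603422745724
```

View pics/w7.png

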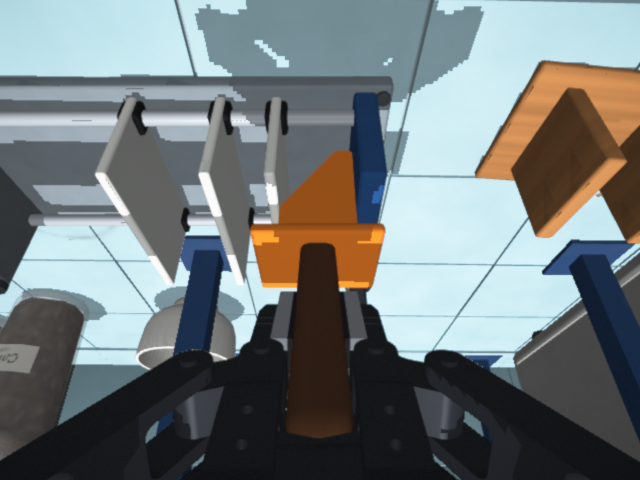

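View pics/s7.png

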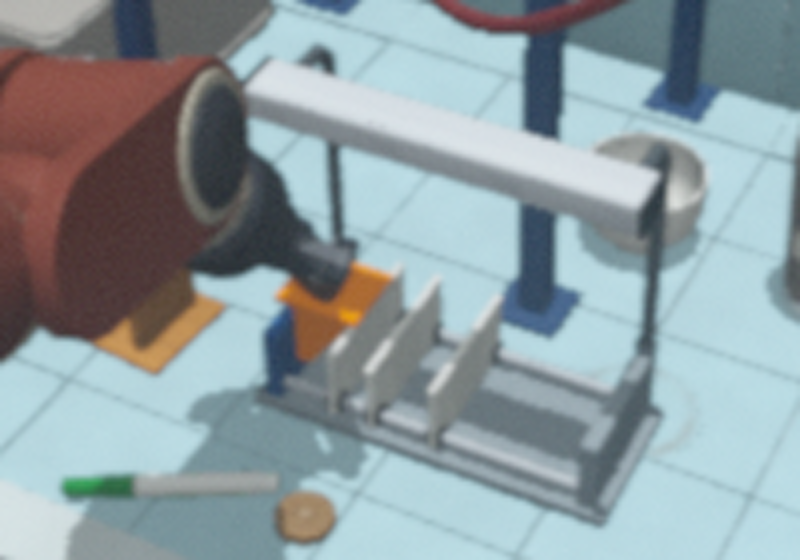

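The block's front is rubbing on the black bushing of the divider at the front rod (force +x 4.8 N), so I'll shift 5 mm in +x.

```bash
python3 -m jog '{"offset":[[0.05,-0.01,0.02],[0.05,0,0],[0,0,0],[0,0,0]],"angular":[[0,0,0],[0,0,0],[0,0,0],[0,0,0]],"jaw":[0,0,0,0]}'
```

```text
time: 9.7
tool_pos: [0.4782, 0.1288, 0.1177]
tool_rot: [0.671, -0.666, -0.237, -0.224]
contact_force: [-0.3, -4.9, 0.2]
gripper_width: 0.177
```

```bash
python3 -m jog '{"offset":[[0,0,-0.06],[0,0,-0.04],[0,0,0]],"angular":[[0,0,0],[0,0,0],[0,0,0]],"jaw":[0,0,0]}';python3 -m jog '{"offset":[[0,0,-0.03],[0,0,-0.02],[0,0,0]],"angular":[[0,0,0],[0,0,0],[0,0,0]],"jaw":[0,0,0]}'
```

```text
time: 10.0
tool_pos: [0.4788, 0.1288, 0.1135]
tool_rot: [0.671, -0.666, -0.238, -0.225]
contact_force: [1.8, -5.4, 0.8]
gripper_width: 0.18
time: 10.3
tool_pos: [0.4791, 0.1288, 0.1115]
tool_rot: [0.67, -0.666, -0.238, -0.225]
contact_force: [1.5, -6.4, 1.4]
gripper_width: 0.182
```

```bash
python3 -m jog '{"offset":[[0.04,0,0],[0,0,-0.03],[0,0,0]],"angular":[[0,0,0],[0,0,0],[0,0,0]],"jaw":[0,0,0]}';python3 -m jog '{"offset":[[0,0,-0.03],[0,0,0]],"angular":[[0,0,0],[0,0,0]],"jaw":[0,0]}';python3 -m jog '{"offset":[[0,0,-0.03],[0,0,0]],"angular":[[0,0,0],[0,0,0]],"jaw":[0,0]}'
```

```text
time: 10.6
tool_pos: [0.4806, 0.1288, 0.1092]
tool_rot: [0.671, -0.666, -0.238, -0.225]
contact_force: [-0.0, -5.6, 1.0]
gripper_width: 0.178
time: 10.8
tool_pos: [0.481, 0.1288, 0.109]
tool_rot: [0.67, -0.666, -0.238, -0.225]
contact_force: [-8.5, -8.0, 10.1]
gripper_width: 0.179
time: 11.0
tool_pos: [0.4818, 0.1288, 0.109]
tool_rot: [0.67, -0.666, -0.238, -0.225]
contact_force: [-12.7, -8.6, 16.6]
gripper_width: 0.18
```

```bash
python3 -m jog '{"offset":[[0,0,0.05],[0,0,0.02],[0,0,0]],"angular":[[0,0,0],[0,0,0],[0,0,0]],"jaw":[0,0,0]}'
python3 - <<'E'
from h import *
im=manip.grab_frame("wrist");cv2.imwrite("pics/w8.png",im)
t=manip.grab_frame("scene");a=cv2.resize(t[200:320,240:400],None,fx=4,fy=4,interpolation=cv2.INTER_CUBIC);cv2.imwrite("pics/s8.png",a)
cv2.imwrite("pics/w8c.png",cv2.resize(im[70:260,90:420],None,fx=2.4,fy=2.4,interpolation=cv2.INTER_CUBIC))
E
```

```text
time: 11.3
tool_pos: [0.4804, 0.1288, 0.1094]
tool_rot: [0.671, -0.666, -0.237, -0.225]
contact_force: [1.2, -5.4, 0.5]
gripper_width: 0.181
```

View pics/w8c.png

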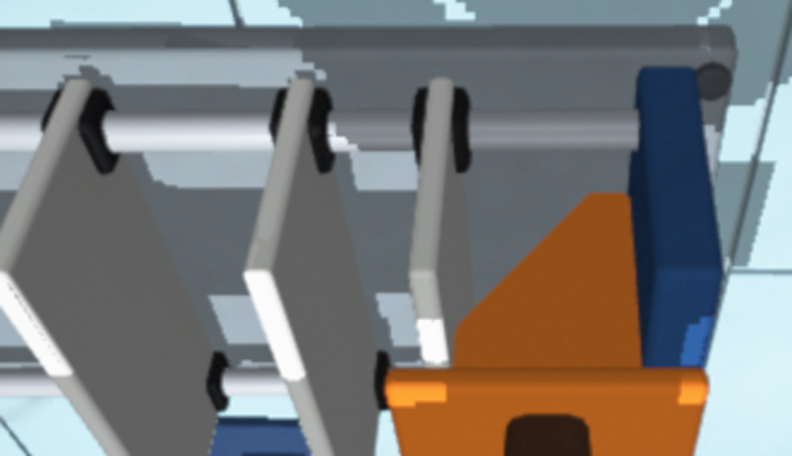

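View pics/s8.png

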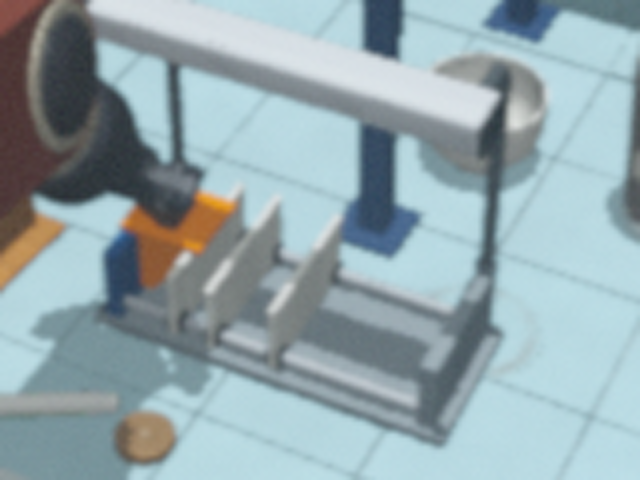

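```bash
python3 -m jog '{"offset":[[0,-0.01,0],[0,-0.004,0],[0,0,0]],"angular":[[0,0,0],[0,0,0],[0,0,0]],"jaw":[0,0,0]}'; python3 -c "
from h import *
s=manip.state();print(s['tool_pos'],s['contact_force']);Rt=qR(s['tool_rot']);print(np.degrees(np.arctan2(-Rt[0,2],Rt[1,2])),np.degrees(np.arcsin(Rt[2,0])),Rt[2,2])"
```

```text
time: 11.7
tool_pos: [0.48, 0.1286, 0.109]
tool_rot: [0.671, -0.665, -0.237, -0.224]
contact_force: [1.7, -0.7, 0.2]
gripper_width: 0.18
[0.48004844 0.1285923  0.10900923] [ 1.67734254 -0.67239848  0.1683602 ]
1.124298607959705 38.07371691739333 0.001955959798280227
```

```bash
python3 -m jog '{"offset":[[0,0,0.1],[0,0,0.2],[0,0,0.2],[0,0,0.2],[-0.06,0,0.3],[-0.06,0,0.3],[0,0,0],[0,0,0]],"angular":[[0,0,0],[0,0,0],[0,0,0],[0,0,0],[0,0,0],[0,0,0],[0,0,0],[0,0,0]],"jaw":[0,0,0,0,0,0,0,0]}'
python3 - <<'E'
from h import *
import pickle
s=manip.state();pickle.dump((s['tool_pos'],s['tool_rot']),open("w9.pkl","wb"));print(s['tool_pos'],s['contact_force'])
im=manip.grab_frame("wrist");cv2.imwrite("pics/w9.png",im)
cv2.imwrite("pics/w9c.png",cv2.resize(im[30:240,130:400],None,fx=2.85,fy=2.85,interpolation=cv2.INTER_CUBIC))
t=manip.grab_frame("scene");a=cv2.resize(t[160:320,200:400],None,fx=4,fy=3.7,interpolation=cv2.INTER_CUBIC);cv2.imwrite("pics/s9.png",a)
E
```

```text
time: 12.5
tool_pos: [0.4738, 0.1284, 0.1742]
tool_rot: [0.671, -0.666, -0.237, -0.224]
contact_force: [0.8, -0.0, -2.3]
gripper_width: 0.176
[0.47381808 0.12844471 0.17418556] [ 0.78317697 -0.03179794 -2.25264867]
```

View pics/w9c.png

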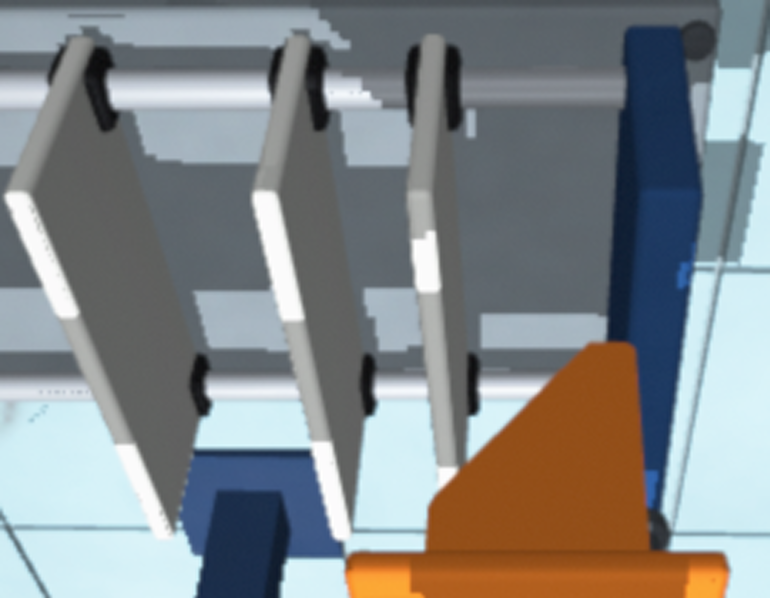

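View pics/s9.png

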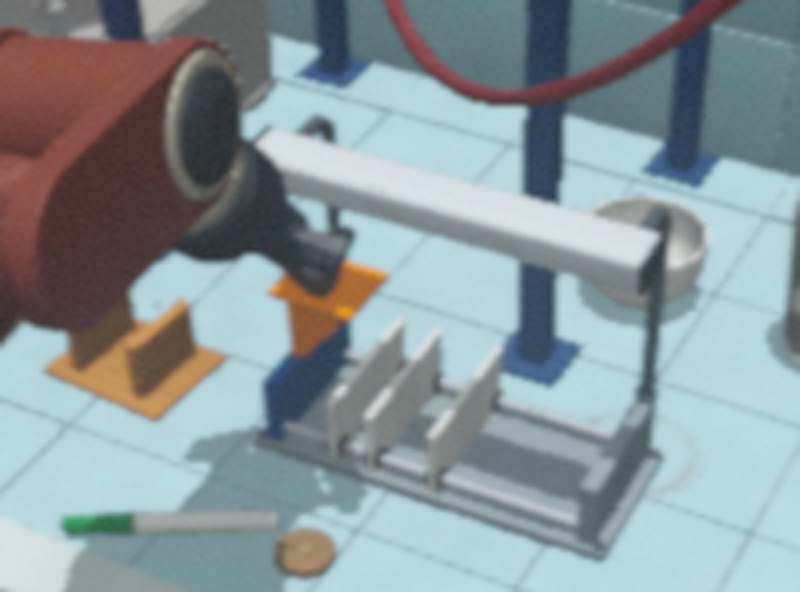

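```bash
cat > gap.py <<'E'
from h import *
import pickle,sys,json
np.set_printoptions(precision=4,suppress=True)
def gaps(pk,pts,org,sc,yaw=1.15):
    c=cam("wrist",pickle.load(open(pk,"rb")));ya=np.radians(yaw);Y=np.array([-np.sin(ya),np.cos(ya),0])
    w={n:(Y@onz((org[0]+(a[0])/sc,org[1]+a[1]/sc),c,.066)+Y@onz((org[0]+b[0]/sc,org[1]+b[1]/sc),c,.066))/2 for n,(a,b) in pts.items()}
    print({k:round(v*1e3,2) for k,v in w.items()});k=list(w)
    print([round((w[k[i]]-w[k[i+1]])*1e3,2) for i in range(len(k)-1)])
E
python3 - <<'E'
from gap import *
gaps("w9.pkl",{"blue":((640,188),(700,190)),"d1":((408,192),(432,192)),"d2":((253,192),(279,192)),"d3":((8,196),(35,194))},(130,30),2.85)
E
```

```text
{'blue': np.float64(143.47), 'd1': np.float64(99.33), 'd2': np.float64(72.13), 'd3': np.float64(28.73)}
[np.float64(44.14), np.float64(27.21), np.float64(43.4)]
```

```bash
python3 -m jog '{"offset":[[0.006,-0.22,0],[0.006,-0.22,0],[0.006,-0.22,0],[0,-0.22,0],[0,0,0],[0,0,-0.15],[0,0,-0.2],[0,0,-0.15],[0,0,0],[0,0,0]],"angular":[[0,0,0],[0,0,0],[0,0,0],[0,0,0],[0,0,0],[0,0,0],[0,0,0],[0,0,0],[0,0,0],[0,0,0]],"jaw":[0,0,0,0,0,0,0,0,0,0]}'
python3 - <<'E'
from h import *
import pickle
s=manip.state();pickle.dump((s['tool_pos'],s['tool_rot']),open("w10.pkl","wb"));print(s['tool_pos'],s['contact_force'])
p=s['tool_pos'];print("yr",-p[0]*.02007+p[1]*.9998)
Rt=qR(s['tool_rot']);print(np.degrees(np.arctan2(-Rt[0,2],Rt[1,2])),np.degrees(np.arcsin(Rt[2,0])),Rt[2,2])
im=manip.grab_frame("wrist");cv2.imwrite("pics/w10.png",im)
cv2.imwrite("pics/w10c.png",cv2.resize(im[50:250,200:430],None,fx=3.4,fy=2.9,interpolation=cv2.INTER_CUBIC))
E
```

```text
time: 13.6
tool_pos: [0.4742, 0.0846, 0.1475]
tool_rot: [0.671, -0.666, -0.236, -0.223]
contact_force: [-0.4, -0.4, -1.4]
gripper_width: 0.181
[0.474161   0.08460058 0.14750769] [-0.37297438 -0.44537689 -1.44308089]
yr 0.0750672514940349
1.1545686960954293 37.911575040708456 0.0010343926889548327
```

View pics/w10c.png

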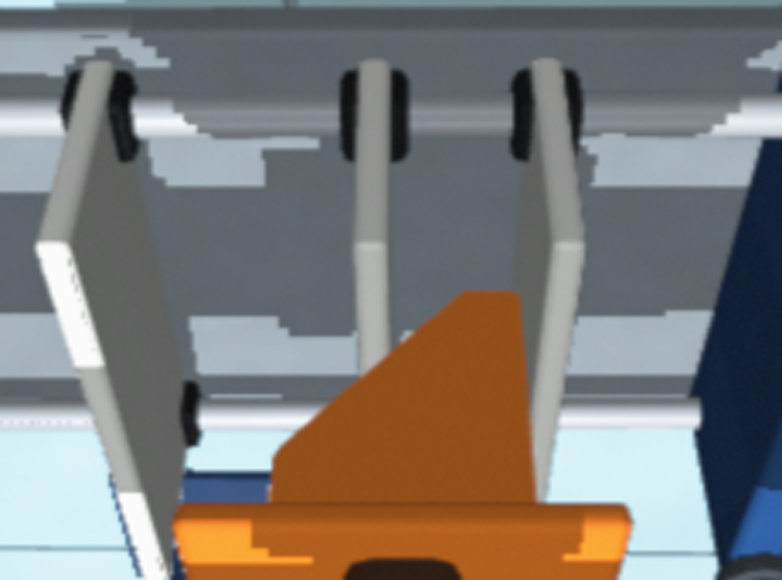

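```bash
python3 -m jog '{"offset":[[0,0.024,0],[0,0.02,0],[0,0,0],[0,0,0]],"angular":[[0,0,0],[0,0,0],[0,0,0],[0,0,0]],"jaw":[0,0,0,0]}'
python3 - <<'E'
from h import *
s=manip.state();p=s['tool_pos'];print(p,s['contact_force'],"yr",-p[0]*.02007+p[1]*.9998)
im=manip.grab_frame("wrist");cv2.imwrite("pics/w11c.png",cv2.resize(im[100:250,280:400],None,fx=5,fy=3.9,interpolation=cv2.INTER_CUBIC))
s=manip.state();p=s['tool_pos'];print(p,s['contact_force'],"yr",-p[0]*.02007+p[1]*.9998)
E
```

```text
time: 14.05
tool_pos: [0.4746, 0.0866, 0.1486]
tool_rot: [0.671, -0.666, -0.237, -0.224]
contact_force: [-0.1, -0.6, -1.5]
gripper_width: 0.178
[0.4745591  0.08659181 0.14856602] [-0.05090993 -0.56693489 -1.47129274] yr 0.07705008633377158
[0.4745286  0.08655264 0.14849046] [-0.67411919  0.22912247 -1.55724426] yr 0.07701153976693384
```

View pics/w11c.png

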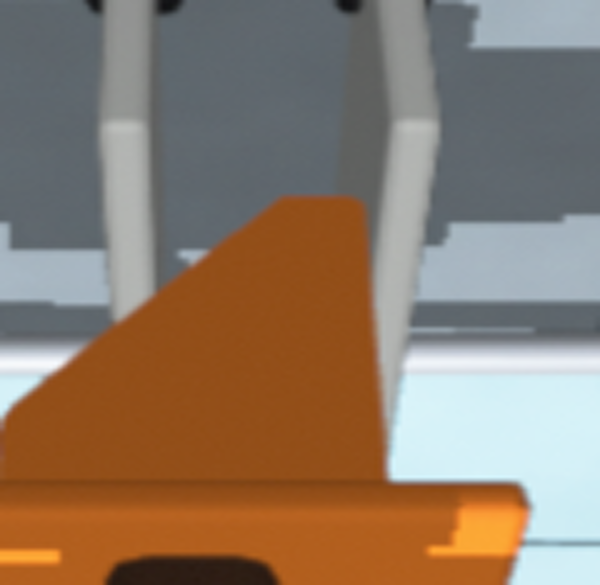

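```bash
python3 -m jog '{"offset":[[0,0.008,0],[0.03,0,-0.06],[0.04,0,-0.08],[0.04,0,-0.08],[0.02,0,-0.08],[0,0,-0.08],[0,0,0]],"angular":[[0,0,0],[0,0,0],[0,0,0],[0,0,0],[0,0,0],[0,0,0],[0,0,0]],"jaw":[0,0,0,0,0,0,0]}'; python3 -c "
from h import *
s=manip.state();p=s['tool_pos'];print(p,s['contact_force'],'yr',-p[0]*.02007+p[1]*.9998)"
```

```text
time: 14.8
tool_pos: [0.4809, 0.0869, 0.1287]
tool_rot: [0.671, -0.666, -0.236, -0.223]
contact_force: [0.5, 1.2, -1.0]
gripper_width: 0.178
[0.48088285 0.08694303 0.12872833] [ 0.5056481   1.24393189 -0.96919883] yr 0.07727431918539346
```

```bash
python3 -m jog '{"offset":[[0,0.006,-0.06],[0,0,-0.06],[0,0,-0.06],[0,0,-0.06],[0,0,0]],"angular":[[0,0,0],[0,0,0],[0,0,0],[0,0,0],[0,0,0]],"jaw":[0,0,0,0,0]}'; python3 -c "
from h import *
s=manip.state();p=s['tool_pos'];print(p,s['contact_force'],'yr',-p[0]*.02007+p[1]*.9998)"
```

```text
time: 15.3
tool_pos: [0.4799, 0.0872, 0.1154]
tool_rot: [0.672, -0.666, -0.235, -0.223]
contact_force: [0.6, 1.6, -1.9]
gripper_width: 0.178
[0.47988082 0.08717631 0.11542519] [ 0.63023957  1.594812   -1.90990605] yr 0.07752766745565712
```

```bash
python3 -m jog '{"offset":[[0,0,-0.06],[0,0,-0.04],[0,0,0]],"angular":[[0,0,0],[0,0,0],[0,0,0]],"jaw":[0,0,0]}';python3 -m jog '{"offset":[[0,0,-0.03],[0,0,0]],"angular":[[0,0,0],[0,0,0]],"jaw":[0,0]}'; python3 -c "
from h import *
s=manip.state();p=s['tool_pos'];print(p,s['contact_force'],'yr',-p[0]*.02007+p[1]*.9998)"
```

```text
time: 15.6
tool_pos: [0.4805, 0.0872, 0.1115]
tool_rot: [0.671, -0.666, -0.236, -0.223]
contact_force: [-0.0, 1.2, -1.7]
gripper_width: 0.179
time: 15.8
tool_pos: [0.4809, 0.0872, 0.1106]
tool_rot: [0.671, -0.666, -0.236, -0.224]
contact_force: [0.5, 1.2, -2.6]
gripper_width: 0.181
[0.4808936  0.08720143 0.1106002 ] [ 0.45989775  1.24199162 -2.61439674] yr 0.0775324589820311
```

```bash
python3 -m jog '{"offset":[[0,0,-0.03],[0,0,0]],"angular":[[0,0,0],[0,0,0]],"jaw":[0,0]}';python3 -m jog '{"offset":[[0,0,-0.03],[0,0,0]],"angular":[[0,0,0],[0,0,0]],"jaw":[0,0]}'; python3 -c "
from h import *
s=manip.state();p=s['tool_pos'];print(p,s['contact_force'],'yr',-p[0]*.02007+p[1]*.9998)"
```

```text
time: 16.0
tool_pos: [0.481, 0.0872, 0.1093]
tool_rot: [0.671, -0.666, -0.237, -0.224]
contact_force: [0.2, 0.6, -0.8]
gripper_width: 0.178
time: 16.2
tool_pos: [0.4816, 0.0872, 0.1089]
tool_rot: [0.671, -0.666, -0.237, -0.224]
contact_force: [-3.0, 0.4, 3.2]
gripper_width: 0.181
[0.48163191 0.08724487 0.10889709] [-2.99507504  0.36967285  3.16053792] yr 0.07756106492521084
```

```bash
python3 -m jog '{"offset":[[0,0,0.08],[0,0,0.2],[0,0,0.2],[0,0,0.2],[-0.07,0,0.3],[-0.07,0,0.32],[0,0,0],[0,0,0]],"angular":[[0,0,0],[0,0,0],[0,0,0],[0,0,0],[0,0,0],[0,0,0],[0,0,0],[0,0,0]],"jaw":[0,0,0,0,0,0,0,0]}'
python3 - <<'E'
from h import *
import pickle
s=manip.state();pickle.dump((s['tool_pos'],s['tool_rot']),open("w12.pkl","wb"));p=s['tool_pos'];print(p,s['contact_force'],'yr',-p[0]*.02007+p[1]*.9998)
im=manip.grab_frame("wrist");cv2.imwrite("pics/w12.png",im)
cv2.imwrite("pics/w12c.png",cv2.resize(im[30:230,100:460],None,fx=2.2,fy=2.85,interpolation=cv2.INTER_CUBIC))
E
```

```text
time: 17.0
tool_pos: [0.4743, 0.0872, 0.1737]
tool_rot: [0.671, -0.666, -0.237, -0.224]
contact_force: [-0.1, -0.1, -1.1]
gripper_width: 0.174
[0.47425463 0.0871883  0.17367968] [-0.14676033 -0.06863029 -1.0897852 ] yr 0.07765257100964029
```

View pics/w12c.png

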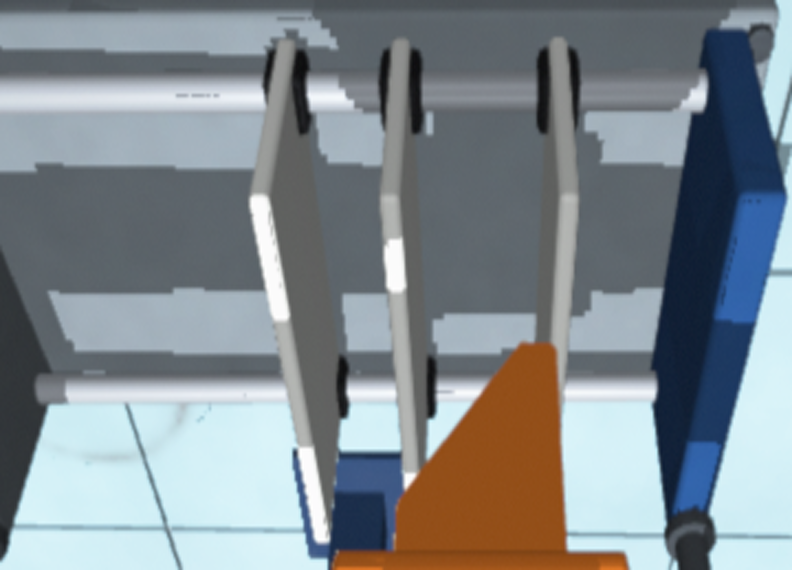

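Run:
```python
from gap import *
s=lambda a:(a[0]/2.2,a[1]/2.85)
gaps("w12.pkl",{k:(s(a),s(b)) for k,(a,b) in {"blue":((739,193),(784,195)),"d1":((560,196),(579,196)),"d2":((382,197),(400,197)),"d3":((250,198),(271,197))}.items()},(100,30),1)
```

```text
{'blue': np.float64(142.98), 'd1': np.float64(99.08), 'd2': np.float64(58.17), 'd3': np.float64(28.24)}
[np.float64(43.9), np.float64(40.91), np.float64(29.93)]
```

```bash
python3 -m jog '{"offset":[[0.006,-0.22,0],[0.006,-0.22,0],[0.006,-0.22,0],[0,-0.22,0],[0,0,0],[0,0,-0.15],[0,0,-0.2],[0,0,-0.15],[0,0,0],[0,0,0]],"angular":[[0,0,0],[0,0,0],[0,0,0],[0,0,0],[0,0,0],[0,0,0],[0,0,0],[0,0,0],[0,0,0],[0,0,0]],"jaw":[0,0,0,0,0,0,0,0,0,0]}'
python3 - <<'E'
from h import *
s=manip.state();p=s['tool_pos'];print(p,s['contact_force'],'yr',-p[0]*.02007+p[1]*.9998)
Rt=qR(s['tool_rot']);print(np.degrees(np.arctan2(-Rt[0,2],Rt[1,2])),np.degrees(np.arcsin(Rt[2,0])),Rt[2,2])
im=manip.grab_frame("wrist");cv2.imwrite("pics/w13c.png",cv2.resize(im[50:250,200:430],None,fx=3.4,fy=2.9,interpolation=cv2.INTER_CUBIC))
E
```

```text
time: 18.05
tool_pos: [0.4746, 0.0435, 0.147]
tool_rot: [0.671, -0.666, -0.236, -0.223]
contact_force: [-0.1, -0.4, -1.1]
gripper_width: 0.178
[0.47459525 0.04354173 0.14704932] [-0.13113429 -0.3945614  -1.1363139 ] yr 0.03400789757860961
1.1560812446681559 37.91751246349947 0.0011588937750648398
```

View pics/w13c.png

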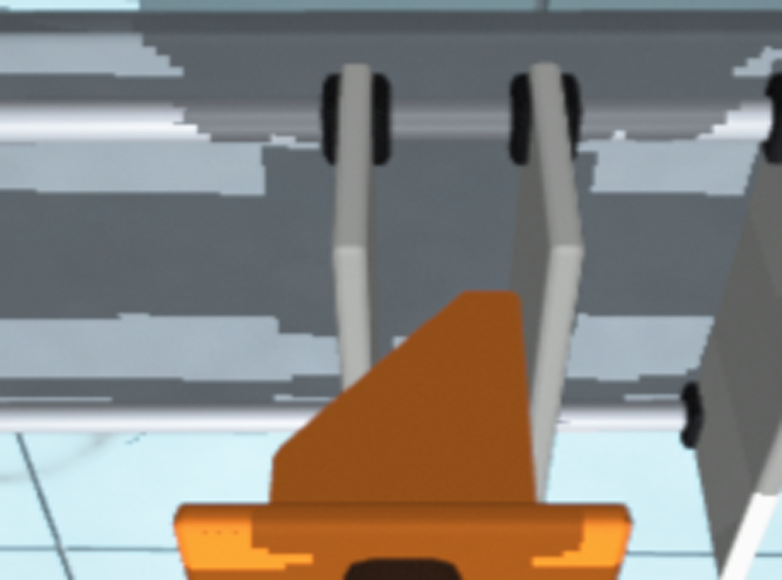

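```bash
python3 -m jog '{"offset":[[0,0.022,0],[0,0.02,0],[0,0,0],[0,0,0]],"angular":[[0,0,0],[0,0,0],[0,0,0],[0,0,0]],"jaw":[0,0,0,0]}'; python3 -c "
from h import *
s=manip.state();p=s['tool_pos'];print(p,s['contact_force'],'yr',-p[0]*.02007+p[1]*.9998)"
python3 -m jog '{"offset":[[0.03,0.006,-0.06],[0.04,0,-0.08],[0.04,0,-0.08],[0.02,0,-0.08],[0,0,-0.08],[0,0,0]],"angular":[[0,0,0],[0,0,0],[0,0,0],[0,0,0],[0,0,0],[0,0,0]],"jaw":[0,0,0,0,0,0]}'; python3 -c "
from h import *
s=manip.state();p=s['tool_pos'];print(p,s['contact_force'],'yr',-p[0]*.02007+p[1]*.9998)"
```

```text
time: 18.5
tool_pos: [0.475, 0.0454, 0.1481]
tool_rot: [0.671, -0.666, -0.237, -0.224]
contact_force: [-0.5, 0.5, -1.7]
gripper_width: 0.179
[0.47496354 0.04536859 0.1480728 ] [-0.50639993  0.50110063 -1.72867015] yr 0.03582699520469522
time: 19.1
tool_pos: [0.4814, 0.0457, 0.1284]
tool_rot: [0.671, -0.666, -0.236, -0.224]
contact_force: [0.4, 1.3, -0.7]
gripper_width: 0.178
[0.4813847  0.04569602 0.12842545] [ 0.40439595  1.28593433 -0.7007186 ] yr 0.03602549321036286
```

```bash
python3 -m jog '{"offset":[[0,0.004,-0.06],[0,0,-0.06],[0,0,-0.06],[0,0,-0.06],[0,0,-0.06],[0,0,-0.04],[0,0,0]],"angular":[[0,0,0],[0,0,0],[0,0,0],[0,0,0],[0,0,0],[0,0,0],[0,0,0]],"jaw":[0,0,0,0,0,0,0]}'; python3 -c "
from h import *
s=manip.state();p=s['tool_pos'];print(p,s['contact_force'],'yr',-p[0]*.02007+p[1]*.9998)"
```

```text
time: 19.8
tool_pos: [0.4807, 0.0459, 0.1106]
tool_rot: [0.671, -0.666, -0.236, -0.223]
contact_force: [-0.1, 0.5, -2.4]
gripper_width: 0.176
[0.48069542 0.04585906 0.11059005] [-0.148629    0.54409462 -2.35964953] yr 0.036202331495851114
```

```bash
python3 -m jog '{"offset":[[0,0,-0.03],[0,0,0]],"angular":[[0,0,0],[0,0,0]],"jaw":[0,0]}';python3 -m jog '{"offset":[[0,0,-0.03],[0,0,0]],"angular":[[0,0,0],[0,0,0]],"jaw":[0,0]}'; python3 -c "
from h import *
s=manip.state();p=s['tool_pos'];print(p,s['contact_force'],'yr',-p[0]*.02007+p[1]*.9998)"
```

```text
time: 20.0
tool_pos: [0.4812, 0.0458, 0.11]
tool_rot: [0.671, -0.666, -0.236, -0.223]
contact_force: [-0.1, 0.6, -1.7]
gripper_width: 0.179
time: 20.2
tool_pos: [0.4815, 0.0458, 0.109]
tool_rot: [0.671, -0.666, -0.237, -0.224]
contact_force: [0.2, 0.9, -2.1]
gripper_width: 0.18
[0.48151231 0.04578403 0.10896164] [ 0.17481479  0.86600854 -2.08943455] yr 0.03611092090876304
```

```bash
python3 -m jog '{"offset":[[0,0,-0.03],[0,0,0]],"angular":[[0,0,0],[0,0,0]],"jaw":[0,0]}'
python3 - <<'E'
from h import *
s=manip.state();p=s['tool_pos'];print(p,s['contact_force'],'yr',-p[0]*.02007+p[1]*.9998)
E
```

```text
time: 20.4
tool_pos: [0.4823, 0.0458, 0.1089]
tool_rot: [0.671, -0.666, -0.237, -0.224]
contact_force: [-3.4, 1.7, 3.8]
gripper_width: 0.183
[0.48226464 0.04576951 0.10887805] [-3.39309485  1.69509307  3.78629144] yr 0.036081299838157145
```

```bash
python3 -m jog '{"offset":[[0,0,0.1],[0,0,0.2],[0,0,0.2],[0,0,0.2],[-0.07,0,0.3],[-0.07,0,0.34],[-0.02,0,0],[0,0,0]],"angular":[[0,0,0],[0,0,0],[0,0,0],[0,0,0],[0,0,0],[0,0,0],[0,0,0],[0,0,0]],"jaw":[0,0,0,0,0,0,0,0]}'
python3 - <<'E'
from h import *
import pickle
s=manip.state();pickle.dump((s['tool_pos'],s['tool_rot']),open("w14.pkl","wb"));p=s['tool_pos'];print(p,s['contact_force'],'yr',-p[0]*.02007+p[1]*.9998)
im=manip.grab_frame("wrist");cv2.imwrite("pics/w14.png",im)
cv2.imwrite("pics/w14c.png",cv2.resize(im[30:230,150:470],None,fx=2.5,fy=2.85,interpolation=cv2.INTER_CUBIC))
E
```

```text
time: 21.2
tool_pos: [0.4735, 0.0458, 0.175]
tool_rot: [0.671, -0.666, -0.237, -0.224]
contact_force: [-0.4, -0.7, -0.6]
gripper_width: 0.179
[0.47353316 0.04577728 0.17504391] [-0.36738524 -0.69300619 -0.59506038] yr 0.036264315424098165
```

View pics/w14c.png

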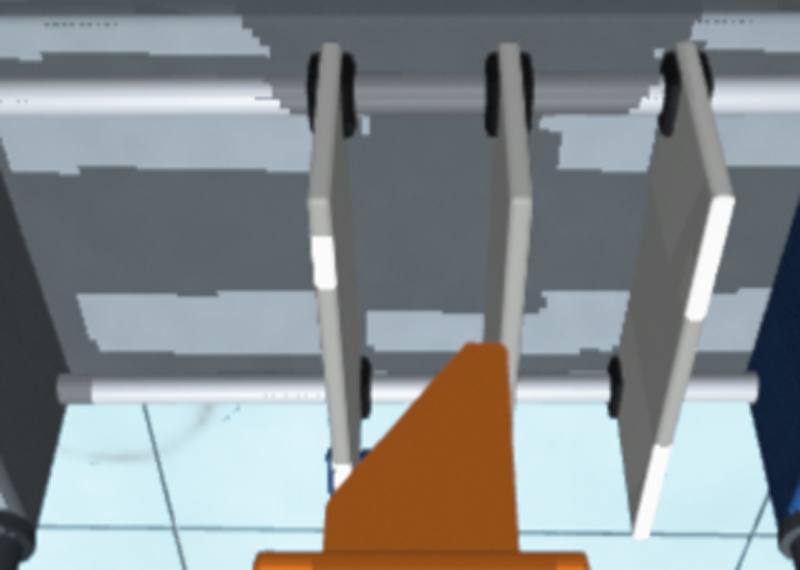

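```bash
python3 -m jog '{"offset":[[-0.024,0.3,0],[-0.024,0.48,0],[-0.024,0.5,0],[-0.024,0.5,0],[-0.024,0.5,0],[-0.024,0.5,0],[-0.024,0.5,0],[-0.024,0.5,0],[-0.024,0.5,0],[-0.022,0.516,0],[0,0,0],[0,0,0]],"angular":[[0,0,0],[0,0,0],[0,0,0],[0,0,0],[0,0,0],[0,0,0],[0,0,0],[0,0,0],[0,0,0],[0,0,-0.937],[0,0,0],[0,0,0]],"jaw":[0,0,0,0,0,0,0,0,0,0,0,0]}'
python3 - <<'E'
from h import *
import pickle
s=manip.state();pickle.dump((s['tool_pos'],s['tool_rot']),open("w15.pkl","wb"));p=s['tool_pos'];print(p,s['contact_force'])
Rt=qR(s['tool_rot']);print(np.degrees(np.arctan2(-Rt[0,2],Rt[1,2])),np.degrees(np.arcsin(Rt[2,0])),Rt[2,2])
im=manip.grab_frame("wrist");cv2.imwrite("pics/w15.png",im)
cv2.imwrite("pics/w15c.png",cv2.resize(im[60:320,200:460],None,fx=2.3,fy=2.3,interpolation=cv2.INTER_CUBIC))
E
```

```text
time: 22.45
tool_pos: [0.4607, 0.284, 0.1723]
tool_rot: [-0.66, 0.677, 0.206, 0.251]
contact_force: [-0.9, 0.3, -0.9]
gripper_width: 0.179
[0.46070896 0.28396369 0.17229879] [-0.87929797  0.33510229 -0.88777643]
-3.911546039343557 37.747361626443094 -0.0012856445952461049
```

View pics/w15c.png

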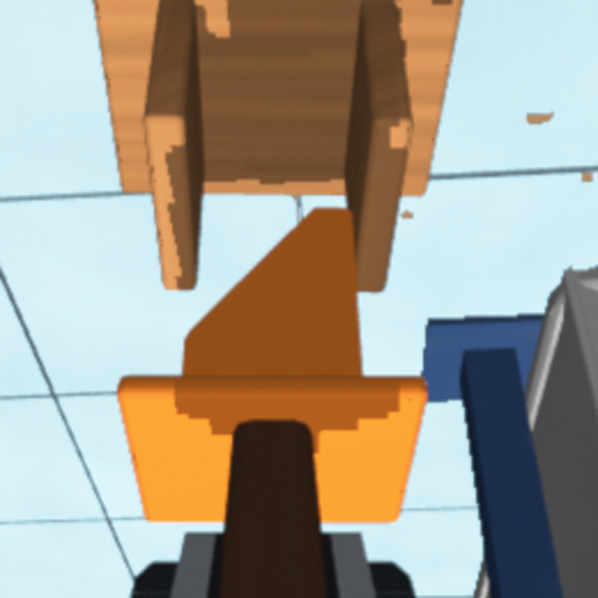

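```bash
python3 -m jog '{"offset":[[0.01,0.034,0],[0,0,0],[0,0,-0.2],[0,0,-0.2],[0,0,-0.2],[0,0,0],[0,0,0]],"angular":[[0,0,-0.08],[0,0,0],[0,0,0],[0,0,0],[0,0,0],[0,0,0],[0,0,0]],"jaw":[0,0,0,0,0,0,0]}'
python3 - <<'E'
from h import *
s=manip.state();p=s['tool_pos'];print(p,s['contact_force'])
im=manip.grab_frame("wrist");cv2.imwrite("pics/w16c.png",cv2.resize(im[60:320,200:460],None,fx=2.3,fy=2.3,interpolation=cv2.INTER_CUBIC))
E
```

```text
time: 23.2
tool_pos: [0.4617, 0.285, 0.1433]
tool_rot: [-0.659, 0.677, 0.203, 0.256]
contact_force: [-0.1, 0.3, -1.0]
gripper_width: 0.18
[0.46172708 0.28495244 0.14329831] [-0.08391862  0.31447109 -0.9924535 ]
```

View pics/w16c.png

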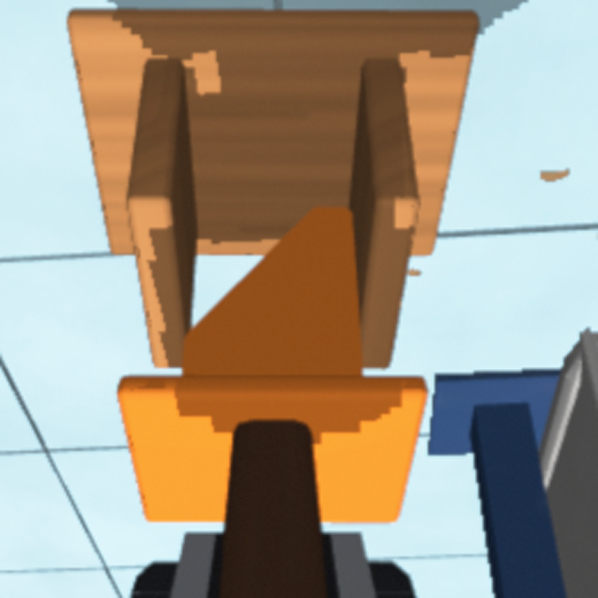

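```bash
python3 -m jog '{"offset":[[0,0,-0.12],[0,0,-0.14],[0,0,-0.14],[0,0,-0.12],[0,0,-0.1],[0,0,0],[0,0,0]],"angular":[[0,0,0],[0,0,0],[0,0,0],[0,0,0],[0,0,0],[0,0,0],[0,0,0]],"jaw":[0,0,0,0,0,0,0]}'
```

```text
time: 23.95
tool_pos: [0.462, 0.2852, 0.1131]
tool_rot: [-0.659, 0.677, 0.203, 0.256]
contact_force: [0.3, 0.1, -1.9]
gripper_width: 0.183
```

```bash
python3 -m jog '{"offset":[[0,0,-0.08],[0,0,-0.06],[0,0,-0.04],[0,0,0],[0,0,0]],"angular":[[0,0,0],[0,0,0],[0,0,0],[0,0,0],[0,0,0]],"jaw":[0,0,0,0,0]}';python3 -m jog '{"offset":[[0,0,-0.03],[0,0,0]],"angular":[[0,0,0],[0,0,0]],"jaw":[0,0]}'
```

```text
time: 24.45
tool_pos: [0.462, 0.2852, 0.1041]
tool_rot: [-0.659, 0.677, 0.203, 0.256]
contact_force: [0.3, -0.4, -1.9]
gripper_width: 0.182
time: 24.65
tool_pos: [0.462, 0.2852, 0.1026]
tool_rot: [-0.659, 0.677, 0.203, 0.256]
contact_force: [0.2, 0.2, -1.6]
gripper_width: 0.179
```

```bash
python3 -m jog '{"offset":[[0,0,-0.02],[0,0,0]],"angular":[[0,0,0],[0,0,0]],"jaw":[0,0]}';python3 -m jog '{"offset":[[0,0,-0.02],[0,0,0]],"angular":[[0,0,0],[0,0,0]],"jaw":[0,0]}'
```

```text
time: 24.85
tool_pos: [0.462, 0.2852, 0.1016]
tool_rot: [-0.659, 0.677, 0.203, 0.256]
contact_force: [0.6, 0.1, -1.3]
gripper_width: 0.182
time: 25.05
tool_pos: [0.4622, 0.2853, 0.101]
tool_rot: [-0.659, 0.677, 0.203, 0.256]
contact_force: [-0.5, -0.2, 0.3]
gripper_width: 0.182
```

```bash
python3 -m jog '{"offset":[[0,0,0],[0,0,0],[0,0,0],[0,0,0],[0,0,0],[0,0,0]],"angular":[[0,0,0],[0,0,0],[0,0,0],[0,0,0],[0,0,0],[0,0,0]],"jaw":[20,30,45,60,70,70]}'
python3 - <<'E'
from h import *
im=manip.grab_frame("wrist");cv2.imwrite("pics/w17.png",im)
E
```

```text
time: 25.65
tool_pos: [0.4621, 0.2853, 0.1008]
tool_rot: [-0.659, 0.677, 0.203, 0.256]
contact_force: [0.0, -0.3, -0.0]
gripper_width: 0.82
```

View pics/w17.png

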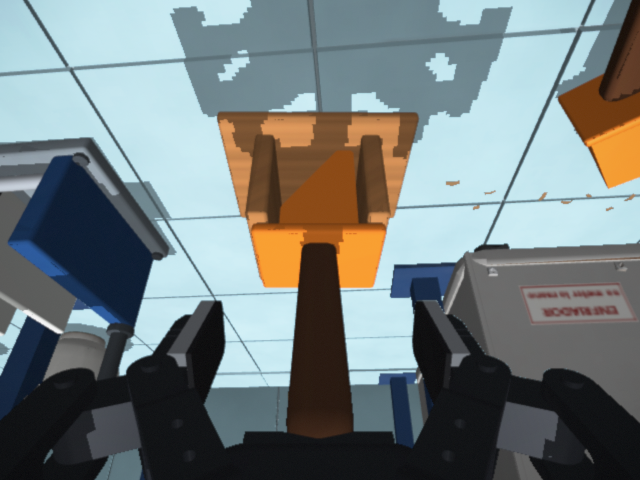

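```bash
python3 -m jog '{"offset":[[-0.1,0.008,0.128],[-0.17,0.013,0.217],[-0.17,0.013,0.217],[-0.17,0.013,0.217],[-0.17,0.013,0.217],[-0.17,0.013,0.217],[-0.17,0.013,0.217],[-0.17,0.013,0.217],[0,0,0]],"angular":[[0,0,0],[0,0,0],[0,0,0],[0,0,0],[0,0,0],[0,0,0],[0,0,0],[0,0,0],[0,0,0]],"jaw":[70,70,75,80,85,85,85,85,85]}'; python3 -m jog '{"offset":[[0,0,0.4],[0,0,0.4],[0,0,0.4],[0.16,-0.3,0.4],[0.2,-0.3,0.4],[0.2,-0.3,0.3],[0.2,-0.3,0.2],[0.2,-0.3,0],[0,-0.2,0],[0,0,0],[0,0,0]],"angular":[[0,0,0.7],[0,0.79,0],[0,0.79,0],[0,0.79,0],[0,0.79,0],[0,0.79,0],[0,0.79,0],[0,0.79,0],[0,0.79,0],[0,0,0],[0,0,0]],"jaw":[85,85,85,85,85,85,85,85,85,85,85]}'
python3 - <<'E'
from h import *
import pickle
s=manip.state();pickle.dump((s['tool_pos'],s['tool_rot']),open("w18.pkl","wb"));print(s['tool_pos'],s['contact_force'])
im=manip.grab_frame("wrist");cv2.imwrite("pics/w18.png",im)
t=manip.grab_frame("scene");cv2.imwrite("pics/s18.png",t)
E
```

```text
time: 26.6
tool_pos: [0.3976, 0.2912, 0.1856]
tool_rot: [-0.66, 0.675, 0.204, 0.257]
contact_force: [0.8, 1.4, 0.0]
gripper_width: 0.994
time: 27.7
tool_pos: [0.4457, 0.2051, 0.3073]
tool_rot: [-0.706, 0.708, -0.002, 0.002]
contact_force: [-0.3, 0.1, -0.4]
gripper_width: 0.994
[0.44568888 0.20506164 0.30726538] [-0.34911928  0.09368173 -0.36019807]
```

View pics/w18.png

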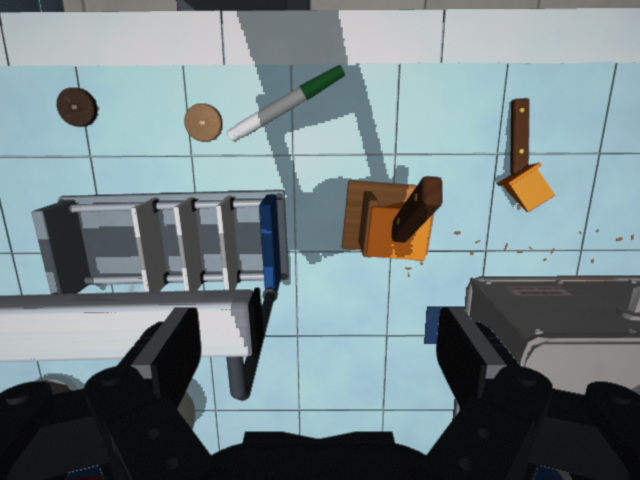

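View pics/s18.png

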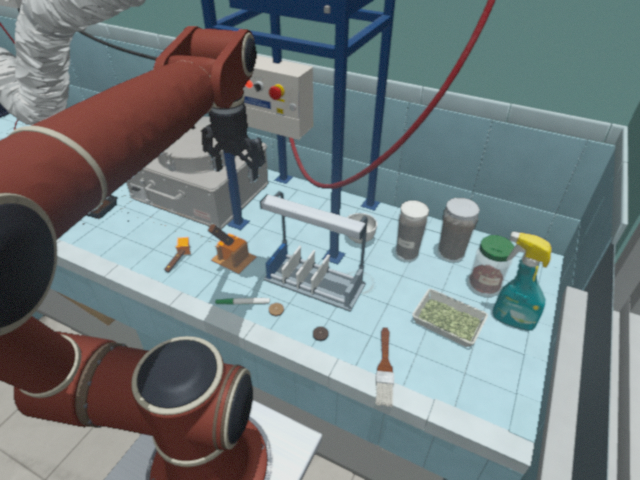

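Everything stands as it should: the block is back on its stand at (395,230), the dividers are spread at (145,185,228; 240), and the other things haven't moved. One last gap measurement from this view.

Run:
```python
import cv2
t=cv2.imread("pics/w18.png")
cv2.imwrite("pics/w18r.png",cv2.resize(t[185:300,125:295],None,fx=4.6,fy=4.6,interpolation=cv2.INTER_CUBIC))
cv2.imwrite("pics/w18s.png",cv2.resize(t[170:280,330:450],None,fx=5,fy=5,interpolation=cv2.INTER_CUBIC))
```

```text
(no output)
```

View pics/w18r.png

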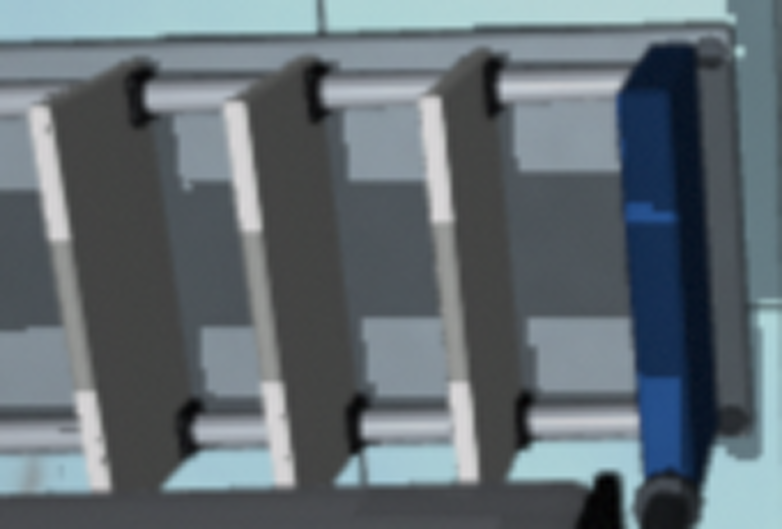

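View pics/w18s.png

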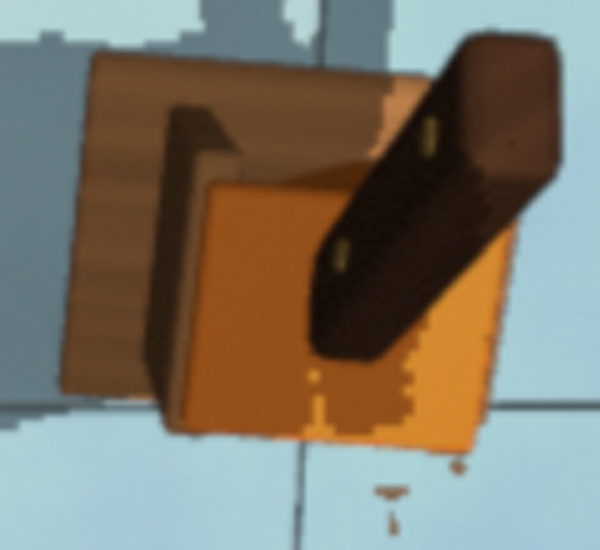

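Run:
```python
from gap import *
gaps("w18.pkl",{"blue":((618,92),(668,90)),"d1":((421,97),(441,97)),"d2":((225,101),(244,101)),"d3":((30,106),(50,106))},(125,185),4.6)
gaps("w18.pkl",{"blue":((638,377),(683,377)),"d1":((448,382),(467,381)),"d2":((261,386),(281,385)),"d3":((76,393),(97,391))},(125,185),4.6)
c=cam("wrist",pickle.load(open("w18.pkl","rb")))
q=[onz((330+x/5,170+y/5),c,.064) for x,y in [(210,183),(520,225),(468,453),(182,432)]];print(np.array(q),np.mean(q,0))
```

```text
{'blue': np.float64(144.32), 'd1': np.float64(99.68), 'd2': np.float64(58.24), 'd3': np.float64(17.12)}
[np.float64(44.64), np.float64(41.44), np.float64(41.13)]
{'blue': np.float64(144.05), 'd1': np.float64(99.32), 'd2': np.float64(58.14), 'd3': np.float64(17.23)}
[np.float64(44.73), np.float64(41.18), np.float64(40.91)]
[[0.4578 0.2573 0.064 ]
 [0.4665 0.318  0.064 ]
 [0.5138 0.3111 0.064 ]
 [0.509  0.2533 0.064 ]] [0.4868 0.2849 0.064 ]
```

```bash
python3 -c "
from plant import manip
print(manip.state()['time']);print(manip.job_done())"
```

```text
27.8
the job is handed in; nothing more can be done
None
```

I gripped the larger spacing block by its handle with the gripper leaned back 38° to clear the lamp. I pressed it down in gaps 1, 2 and 3 in order, its straight face to the blue-plate side and its collar seated on the plate tops each time. Then I hung it back upright in its stand, let go and handed in at 27.8 s of the 67 s allowed.

**Last checks (wrist camera):**

| Spacing, centre to centre | Measured | Wanted |
|---|---|---|
| Blue plate to divider 1 | 44.7 mm | 44.5 mm |
| Divider 1 to divider 2 | 41.2–41.4 mm | 41 mm |
| Divider 2 to divider 3 | 40.9–41.1 mm | 41 mm |

- **Gaps:** these put all three within about 0.5 mm of 36 mm. The arm's own pose readings suggest gaps 2 and 3 may be 0.4–0.5 mm wide; the camera shows at most that in gap 2 and none in gap 3.
- **Block and stand:** the collar sits on the walls. Its measured centre is about 2 mm in x from my estimate of the stand centre, which is within measurement error.
- **Surroundings:** the other things visible in the last pictures look unmoved, and I saw no sign of the lamp being touched.

**What went wrong:** in gap 1 the block first rubbed a divider bushing at the front rod with about 5 N. I moved it about 7 mm away from the robot, in two steps, and the rubbing stopped. I also pressed gap 1 with up to about 17 N downward. All recorded forces stayed well under the limits.

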